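# Fill the drying cartridge, then crack the sealed chamber lid and hold it ajar

## Robot

A 6-joint arm with a two-finger parallel gripper is mounted at the origin on the work surface. World frame = base frame: x ahead of the robot, y to its left, z up, the work surface at z = 0. Lengths are in m, angles in rad, forces in N, time in s.
With the tool pointing down it reaches from about 0.35 to 0.775 m from the base axis. Payload 5.5 kg.
Tool frame: the origin (TCP) lies on the centre line of the jaws, within the pads' length; the fingertips stand 11 mm ahead of it and the grasp point (between the pads) lies 8 mm behind it; z points along the fingers, y is the line along which they close (so a half turn about z gives the same grasp; the last joint's range is limited). The gripper opens to 85 mm and grips with 20 to 120 N. Pads are 22 mm wide; open, the fingers measure 114 mm over their backs; the gripper's body (76 mm by 85 mm) begins 54 mm behind the grasp point. The pads swing forward as they close: fully open they stand 13 mm farther back than shut.
Start: joints at [-1.425, 0.313, 0.046, 1.304, 0, 1.431], TCP at [0.162, -0.552, 0.209] pointing down, gripper open.
Joint ranges: [-2.76, 2.76], [-0.86, 1.69], [-1.03, 1.26], [-2.2, 2.34], [-1.47, 1.5], [-3.14, 3.14]. Speed limits (rad/s): [2.57, 2.57, 3.14, 3.14, 3.14, 3.14].

## Interface

Orientations are given as a unit quaternion [w, x, y, z].
In Python, from workcell import get_state, eyes, env gives the robot as it stands.
- The arm moves only by the shell command python3 -m inch 'ROWS' [OPENING] [FORCE]. ROWS is JSON, one flat list of numbers, 4 for each row, row after row: the shift along the tool's x, y, z in cm, then the turn about the tool's z in rad. A call has exactly 5 rows; each row shifts and turns the commanded pose from where the row before left it, along the tool's axes as they then stand; what a row does not reach is not made up. A row lasts 1/12 s, in which the tool goes at most 41.7 mm and 7.16 degrees, less where a joint would pass 70% of its speed; a pose out of reach is approached as far as the arm can. A call is refused whole if a number of a shift passes 4.17 or a number of a turn 0.125, either way. A call with a gripper value outside its range is refused whole. OPENING is the opening, from -1 (shut) to 1 (fully open), set as the call begins (- or left out, the last holds). The fingers move at their own pace and stop on an object; FORCE is the grip in N (left out, the last holds). Time passes only in rows, so rows that do not move let the fingers close, or fill a call up. It gives the time, the measured TCP pose, the force, the opening and the grip force at its end, in the units of the state.
- get_state(): the state, without advancing time (a new reading comes with each control period).
- eyes.read_camera(name): name is "scene" or "side" or "wrist"; returns the picture (384x512x3 uint8, red, green, blue); there is no depth.
- eyes.camera_info(name): a dict with "fovy" (degrees; the focal length in pixels is half the picture's height over the tangent of half this angle, whatever the lens; pixels are square), "cx", "cy" (the principal point, pixels), "xyz" and "orientation" of the camera in the world. Camera axes: x right, y down, z forward; pixel columns grow to the right and rows downward; lengths in m; the calibration is good to about 2 mm. A picture is of the moment at which its call begins: read the wrist's pose just before it. camera_info takes no time and is no camera call; for the wrist camera it gives the pose at the moment of the call.
- env.hand_in(): hands the job in; it is judged then, once.
The state is a dict: "clock": time; "joint_pos": joint angles; "qvel": joint speeds; "tau": joint torques, N m; "tcp_pos": TCP position; "orientation": TCP orientation; "wrist_force": force on the tool from outside, world axes, zero at the start; "ft_torque": the same for the moment, N m; "finger_gap": finger opening in m; "grip_force": force on a finger pad.
Only numpy, scipy, OpenCV 4.12 (cv2) and the standard library are available. Lean on these libraries where they do the work, as an engineer would, in place of code of your own. Each camera call takes 0.05 s, during which the arm holds its last target. There are 200 camera calls.

## Task

Tip all five drying balls from the scoop through the funnel into the drying cartridge and set the scoop back down upright on the bench. Then pull the round drying chamber's clear lid up by its handle until it breaks free of its tight seal, without flinging it up, and finish while holding it still and level, straight above the chamber, about 3.5 cm off its rim and clear of the seal lips. Leave the other things on the bench where they are.

Things in the scene. Friction and masses are not known exactly. Their poses are not given: they have to be found in the camera images.
- chamber: Round grey drying chamber, an open pot 172 mm across, 105 mm high, wall 6 mm, fixed to the bench. Origin: centre of its underside, z up. Four sprung black rubber seal lips press on its lid's edge from steel brackets (to 119 mm from the middle, 130 mm high) at 45, 135, 225, 315 degrees from its x axis; lips 109 to 125 mm above the bench.
- lid: Loose round clear lid, 168 mm across, 6 mm thick, 0.35 kg, with a 6 mm deep plug 154 mm wide beneath. Origin: centre of the flange's underside, 105 mm above the bench when shut on the rim; z up. Seal lips overlap its edge: pulled straight up it takes 12 to 24 N in the first 4 mm, then the lips yield and drag (5 to 13 N), and past 20 mm only the weight is left.
- lid_handle (a point): Middle of the lid's handle: a level round steel bar, 14 mm thick, 110 mm long along the lid's y, on two 12 mm posts 96 mm apart, over the lid's middle. The bar's axis is 52 mm above the lid's origin, 157 mm above the bench when shut; a low dome below it ends 31 mm under the axis.
- cartridge: Clear, narrow drying cartridge: upright tube, bore 38, outside 44 mm, fixed on a dark foot 96 mm across, 12 mm high, with a white funnel fixed on top. Origin: centre of the foot's underside, z up. Tube floor 16 mm up, tube top 104; the funnel's throat (37 mm bore) runs from 100 to 112 mm up, its cone to 154 mm, its straight rim to 164 mm.
- funnel_mouth (a point): Centre of the funnel's mouth, at the rim's height, 164 mm above the bench; the mouth is 118 mm wide.
- scoop: Aluminium scoop, 0.12 kg, lying on the bench: pan 83 (x) x 58 (y) x 36 mm high, walls 3 mm, open at the top and at its nose (local -x). Its inner floor rises 10 degrees towards the nose, so that the balls lie against the rear wall; its handle sticks out behind (+x). Origin: bench level, 8.5 mm behind the middle of the pan.
- scoop_grip (a point): Point to grip on the scoop's handle, 75 mm behind the scoop's origin and 30 mm above its underside: a straight black bar 14 mm wide (y), 18 mm high, reaching from 33 to 129 mm behind the origin.
- scoop_nose (a point): Middle of the pouring edge of the scoop's nose: 50 mm in front of the scoop's origin (local -x), 18 mm above its underside.
- ball0_center (a point): Centre of a white ceramic drying ball, 16 mm across, 10 g; one of five alike in the scoop.
- ball1_center (a point): Centre of a white ceramic drying ball, 16 mm across, 10 g; one of five alike in the scoop.
- ball2_center (a point): Centre of a white ceramic drying ball, 16 mm across, 10 g; one of five alike in the scoop.
- ball3_center (a point): Centre of a white ceramic drying ball, 16 mm across, 10 g; one of five alike in the scoop.
- ball4_center (a point): Centre of a white ceramic drying ball, 16 mm across, 10 g; one of five alike in the scoop.
- jar: Amber glass jar with a lid, 60 mm wide, 85 mm high; a bystander to leave alone. Origin at its underside.
- beaker: Glass beaker, 64 mm wide, 85 mm high; a bystander to leave alone. Origin at its underside.
- slide_box: Grey slide box, 90 x 160 x 28 mm; a bystander to leave alone. Origin at its underside.
- cassettes: Stack of three white cassettes, 30 x 42 x 24 mm; a bystander to leave alone. Origin at its underside.
- brush: Brush with a wooden handle, 160 mm long, lying; a bystander to leave alone. Origin at its underside.
- blade_box: Grey blade box, 35 x 85 x 20 mm; a bystander to leave alone. Origin at its underside.
There are look-alikes about, which are no part of the job. Several things have the shape of the lid; the one meant has the colours described above.

How it is judged:
By the outcome, as a careful person would: the job done as asked, in the order asked, and still so for the second after the job is handed in, while the arm keeps its last pose, push and grip.
It also fails if it takes over 72 s, if anything falls off the work surface, if the arm or the gripper's body presses on something with over 40 N, if the wrist force passes 120 N, or if a joint passes its speed limit or range.

## Working session

There is one attempt and no reset: what is moved stays moved. The work goes in short steps, Python scripts to look and compute and a shell command to move; the robot and the scene stay as the last step left them, time stands still between calls to the robot, and variables do not carry over. Pictures are saved under pics/ and viewed, at most 10 in all, crops included, and the job is handed in when it is done.

```bash
ls; mkdir -p pics; python3 - <<'E'
from workcell import get_state, eyes, env
import cv2
s=get_state();print(s)
for n in ["scene","side","wrist"]:
    print(n,eyes.camera_info(n)); im=eyes.read_camera(n); cv2.imwrite(f"pics/{n}0.png",im[:,:,::-1])
E
```

```text
pics
{'clock': 0.0, 'joint_pos': array([-1.42459980e+00,  3.14038550e-01,  4.49611004e-02,  1.30363550e+00,
        1.57698405e-05,  1.43120732e+00]), 'qvel': array([-0.00045566,  0.0003685 ,  0.00086642, -0.00054724, -0.00103436,
        0.00038602]), 'tau': array([-2.11498759e-04, -4.80632758e+01,  2.98529667e+01,  1.95452344e-02,
       -2.43329541e-04,  2.98051823e-06]), 'tcp_pos': array([ 0.16201574, -0.55110073,  0.20777993]), 'orientation': array([-9.58333700e-04,  9.89807734e-01,  1.42406920e-01,  4.71884276e-06]), 'wrist_force': array([-0.50239392,  0.05594202, -0.65758832]), 'ft_torque': array([ 0.03436889, -0.00665722,  0.00174749]), 'grip_force': 0.0, 'finger_gap': 0.0853620860198664}
scene {'fovy': 55.76013025242006, 'cx': 257.06867353724016, 'cy': 189.29292426724226, 'xyz': array([ 1.00543314, -0.37244674,  1.01772497]), 'orientation': array([-0.25707688,  0.85327817,  0.43561003, -0.12677437])}
side {'fovy': 51.902915920315564, 'cx': 255.64707601454637, 'cy': 189.80943044943507, 'xyz': array([0.04544781, 0.91144756, 0.93184233]), 'orientation': array([ 0.10706738, -0.22110292,  0.87374855, -0.41977797])}
wrist {'fovy': 58.97398515469904, 'cx': 254.88308104678637, 'cy': 185.03069732496505, 'xyz': array([ 0.23155735, -0.53079064,  0.37375515]), 'orientation': array([ 0.11386739,  0.79257689, -0.59281548, -0.08617367])}
```

View pics/scene0.png

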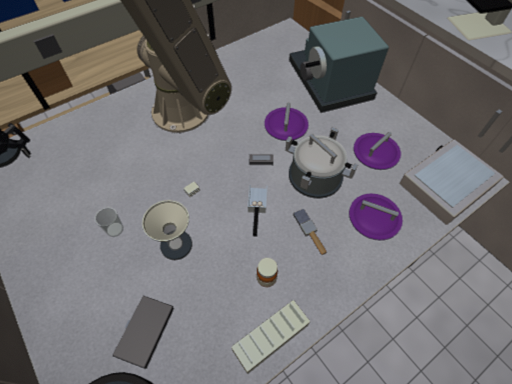

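View pics/side0.png

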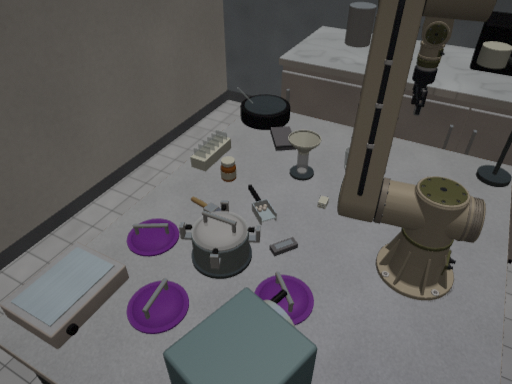

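The scene view shows the scoop pan at about (258,197) with its black handle end at (255,233), the funnel mouth at (166,222), and the chamber at (318,165) with its handle bar from (308,140) to (335,158). In the side view the scoop is at (264,211), the funnel at (304,145) and the chamber handle at (218,218). Next I'll zoom in.

```bash
cat > h.py <<'E'
import numpy as np, cv2
from scipy.spatial.transform import Rotation as R
def quat(q): return R.from_quat([q[1],q[2],q[3],q[0]])
def ray(info,uv):
    f=192/np.tan(np.radians(info['fovy'])/2)
    d=np.array([(uv[0]-info['cx'])/f,(uv[1]-info['cy'])/f,1.])
    return np.array(info['xyz']),quat(info['orientation']).apply(d/np.linalg.norm(d))
def onz(info,uv,z):
    o,d=ray(info,uv); return o+d*(z-o[2])/d[2]
def tri(i1,u1,i2,u2):
    o1,d1=ray(i1,u1);o2,d2=ray(i2,u2)
    A=np.stack([d1,-d2],1);t=np.linalg.lstsq(A,o2-o1,rcond=None)[0]
    p,q=o1+t[0]*d1,o2+t[1]*d2
    return (p+q)/2,np.linalg.norm(p-q)
def proj(info,p):
    f=192/np.tan(np.radians(info['fovy'])/2)
    c=quat(info['orientation']).inv().apply(np.array(p)-info['xyz'])
    return c[0]/c[2]*f+info['cx'],c[1]/c[2]*f+info['cy']
E
python3 - <<'E'
import cv2,numpy as np
a=cv2.imread('pics/scene0.png');b=cv2.imread('pics/side0.png')
def crop(im,x,y,w,h,W,H): return cv2.resize(im[y:y+h,x:x+w],(W,H),interpolation=cv2.INTER_CUBIC)
c1=crop(a,130,120,240,90*1,800,300); c1=crop(a,230,120,133,100,400,300); c2=crop(a,130,180,133,100,400,300)
c3=crop(b,170,180,133,100,400,300); c4=crop(b,250,110,133,100,400,300)
cv2.imwrite('pics/m1.png',np.vstack([np.hstack([c1,c2]),np.hstack([c3,c4])]))
E
```

```text
(no output)
```

View pics/m1.png

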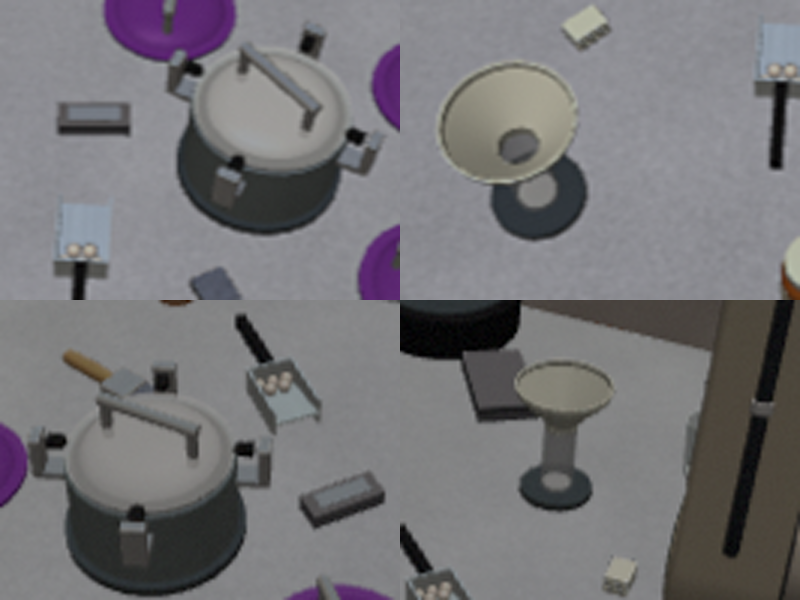

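The zoomed montage shows the lid handle ends in the scene at (311.5,135.6) and (335,156), and in the side view at (203.6,213) and (235,224). The scoop handle runs from (256.4,207.6) to (255,236) in the scene. The funnel mouth is at (166,221) in the scene and (304.5,140) in the side view.

```bash
python3 - <<'E'
from h import *
from workcell import get_state, eyes
a=eyes.camera_info('scene');b=eyes.camera_info('side')
np.set_printoptions(precision=4,suppress=True)
print('bar',tri(a,(311.5,135.6),b,(203.6,213.3)),tri(a,(335.1,156.2),b,(235.2,223.9)))
print('bar swapped',tri(a,(311.5,135.6),b,(235.2,223.9)),tri(a,(335.1,156.2),b,(203.6,213.3)))
print('barz',onz(a,(311.5,135.6),.160),onz(a,(335.1,156.2),.160),onz(b,(203.6,213.3),.16),onz(b,(235.2,223.9),.16))
print('fun',tri(a,(165.9,220.9),b,(304.5,140)),onz(a,(165.9,220.9),.164),onz(b,(304.5,140),.164))
print('hand base/end',tri(a,(256.4,207.6),b,(263.2,200)),tri(a,(255,235.9),b,(249.5,186)))
print(onz(a,(256.4,207.6),.039),onz(a,(255,235.5),.035),'side',onz(b,(263.2,200),.039),onz(b,(249.5,185.6),.035))
print('nose',onz(a,(257.9,188.2),.018), 'rearcorners',onz(a,(248,207),.036),onz(a,(265,207),.036))
i=eyes.camera_info('wrist'); s=get_state(); T=quat(s['orientation'])
print('cam in tool',T.inv().apply(i['xyz']-s['tcp_pos']),(T.inv()*quat(i['orientation'])).as_matrix(), T.as_matrix())
# masks: funnel mouth
for n,box in (('scene',(130,180,75,60)),('side',(283,122,45,35))):
    im=cv2.imread(f'pics/{n}0.png'); x,y,w,h=box; c=im[y:y+h,x:x+w].astype(int)
    m=((c[...,2]-c[...,0])>22).astype(np.uint8)
    k=max(cv2.findContours(m,0,1)[0],key=cv2.contourArea); e=cv2.fitEllipse(cv2.convexHull(k)); print(n,e[0][0]+x,e[0][1]+y,e[1])
E
```

```text
bar (array([0.538 , 0.2287, 0.1865]), np.float64(0.08132441309457443)) (array([0.54  , 0.2236, 0.1273]), np.float64(0.09207056960919077))
bar swapped (array([0.4867, 0.2238, 0.1559]), np.float64(0.002583786046262541)) (array([0.5914, 0.2283, 0.1553]), np.float64(0.001836648163966411))
barz [0.4903 0.2217 0.16  ] [0.5944 0.2256 0.16  ] [0.5874 0.232  0.16  ] [0.4834 0.2266 0.16  ]
fun (array([ 0.4901, -0.2918,  0.1548]), np.float64(0.0006337446154368988)) [ 0.4953 -0.2928  0.164 ] [ 0.485  -0.2772  0.164 ]
hand base/end (array([ 0.5353, -0.0317,  0.0339]), np.float64(0.013953588627657759)) (array([ 0.6156, -0.0884,  0.0292]), np.float64(0.0021062365382114125))
[ 0.5438 -0.0299  0.039 ] [ 0.6177 -0.0887  0.035 ] side [ 0.5276 -0.0316  0.039 ] [ 0.6124 -0.0849  0.035 ]
nose [0.4768 0.025  0.018 ] rearcorners [ 0.5253 -0.049   0.036 ] [ 0.5564 -0.0057  0.036 ]
cam in tool [ 0.0725 -0.0002 -0.1659] [[ 0.0004 -0.9592 -0.2829]
 [ 1.      0.0004  0.0001]
 [-0.     -0.2829  0.9592]] [[ 0.9594  0.2819 -0.0002]
 [ 0.2819 -0.9594  0.0014]
 [ 0.0002 -0.0014 -1.    ]]Traceback (most recent call last):
  File "<stdin>", line 18, in <module>
ValueError: max() iterable argument is empty
```

The interface only turns the tool about its own z axis, so I need to know how the arm behaves at its reach limit. If the tool tilts there, I can use that tilt to tip the scoop. I'll test it in free space.

```bash
python3 -m inch '[0,4,-1,0, 0,4,-1,0, 0,4,-1,0, 0,4,-1,0, 0,4,-1,0]' && python3 -m inch '[0,4,0,0, 0,4,0,0, 0,4,0,0, 0,4,0,0, 0,4,0,0]' && python3 - <<'E'
from workcell import get_state
s=get_state();print(s['joint_pos'],s['tcp_pos'],s['orientation'],s['clock'])
E
```

```text
clock: 0.57
tcp_pos: [0.2137, -0.7282, 0.2549]
orientation: [0.0, 0.99, 0.142, 0.0]
wrist_force: [0.9, -1.1, 1.2]
finger_gap: 0.0854
grip_force: 0.0
clock: 0.98
tcp_pos: [0.2421, -0.827, 0.2135]
orientation: [0.044, 0.989, 0.142, 0.005]
wrist_force: [0.7, 0.5, -0.5]
finger_gap: 0.0857
grip_force: 0.0
[-1.38125713  0.99819955  1.26288783  1.74612746  0.00591646  1.47490839] [ 0.24206272 -0.82703064  0.21347781] [0.04447623 0.9888228  0.14221784 0.00504267] 0.9833
```

```bash
cat > st.py <<'E'
from workcell import get_state
import numpy as np
from h import quat
np.set_printoptions(precision=3,suppress=True)
s=get_state();M=quat(s['orientation']).as_matrix();print('q',s['joint_pos'],'p',s['tcp_pos'],'\nX',M[:,0],'Y',M[:,1],'Z',M[:,2],'t',s['clock'],'F',s['wrist_force'],'gap',s['finger_gap'],'gf',s['grip_force'])
E
python3 -m inch '[0,4,0,0, 0,4,0,0, 0,4,0,0, 0,4,0,0, 0,4,0,0]' >/dev/null; python3 st.py;  python3 -m inch '[0,-4,0,0, 0,-4,0,0, 0,-4,0,0, 0,0,0,0, 0,0,0,0]' >/dev/null ; python3 st.py
```

```text
q [-1.375  1.042  1.263  1.552  0.014  1.482] p [ 0.267 -0.91   0.188] 
X [ 0.96   0.281 -0.008] Y [ 0.275 -0.932  0.237] Z [ 0.059 -0.23  -0.971] t 1.4 F [-0.629  0.021  0.106] gap 0.08539152853528141 gf 0.0
q [-1.383  0.781  0.702  1.263  0.015  1.475] p [ 0.249 -0.851  0.174] 
X [ 0.96   0.281 -0.007] Y [ 0.275 -0.934  0.227] Z [ 0.058 -0.22  -0.974] t 1.8167 F [ 0.38  -0.826  0.972] gap 0.08530310254308948 gf 0.0
```

Pushing against the outer reach limit tilts the tool, and the tilt stays when it comes back. My plan is to tilt the tool by α, grip the level scoop, then turn about the tilted tool z, which pitches the scoop by up to 2α. Next I'll check that the inner limit tilts the other way, which would also undo this tilt.

```bash
python3 -m inch '[0,-3.9,-1.4,0, 0,-3.9,-1.4,0, 0,-3.9,-1.4,0, 0,-3.9,-1.4,0, 0,-3.9,-1.4,0]' >/dev/null;python3 -m inch '[0,-3.9,-1,0, 0,-3.9,-1,0, 0,-3.9,-1,0, 0,-3.9,-1,0, 0,-3.9,-1,0]' >/dev/null; python3 st.py;  python3 -m inch '[0,-3.9,-1,0, 0,-3.9,-1,0, 0,-3.9,-1,0, 0,-3.9,-1,0, 0,0,0,0]' >/dev/null ; python3 st.py
```

```text
q [-1.48  -0.067 -0.436  0.958  0.038  1.381] p [ 0.136 -0.468  0.205] 
X [ 0.96   0.281 -0.009] Y [ 0.275 -0.93   0.243] Z [ 0.06  -0.236 -0.97 ] t 2.65 F [ 0.746 -0.376 -0.283] gap 0.08546850487245304 gf 0.0
q [-1.61  -0.422 -0.678  1.081  0.068  1.254] p [ 0.09  -0.309  0.207] 
X [ 0.96   0.28  -0.009] Y [ 0.274 -0.931  0.241] Z [ 0.059 -0.234 -0.97 ] t 3.0667 F [ 0.665 -0.03   0.634] gap 0.08558800434104573 gf 0.0
```

```bash
python3 -m inch '[0,-2,-1,0, 0,-2,-1,0, 0,-1,-1,0, 0,-1,-1,0, 0,-1,-1,0]' >/dev/null ; python3 st.py; python3 -m inch '[0,0,-3,0, 0,0,-3,0, 0,0,-3,0, 0,0,-3,0, 0,0,-3,0]' >/dev/null ; python3 st.py
```

```text
q [-1.772 -0.606 -0.668  1.286  0.105  1.095] p [ 0.068 -0.237  0.24 ] 
X [ 0.96   0.281 -0.011] Y [ 0.275 -0.93   0.243] Z [ 0.058 -0.236 -0.97 ] t 3.4833 F [ 0.176 -0.748  0.638] gap 0.08560428386792629 gf 0.0
q [-1.912 -0.609 -0.298  1.675  0.134  0.957] p [ 0.059 -0.202  0.386] 
X [ 0.96   0.281 -0.012] Y [ 0.276 -0.93   0.243] Z [ 0.057 -0.237 -0.97 ] t 3.9 F [-0.947 -1.47  -0.152] gap 0.08553080422334179 gf 0.0
```

```bash
python3 -m inch '[0,3.3,0.8,0, 0,3.3,0.8,0, 0,3.3,0.8,0, 0,-0.9,3.8,0, 0,-0.9,3.8,0]' >/dev/null ; python3 -m inch '[0,-0.9,3.8,0, 0,-0.9,3.8,0, 0,-0.9,3.8,0, 0,-0.9,3.8,0, 0,-0.9,3,0]' >/dev/null ; python3 st.py; python3 -m inch '[0,-3,-0.75,0, 0,-3,-0.75,0, 0,0,0,0, 0,0,0,0, 0,0,0,0]' >/dev/null ; python3 st.py
```

```text
q [-1.63  -0.39  -0.886  0.841  0.073  1.234] p [ 0.086 -0.302  0.117] 
X [ 0.96   0.281 -0.009] Y [ 0.275 -0.931  0.242] Z [ 0.059 -0.235 -0.97 ] t 4.7333 F [ 0.212 -0.524 -0.471] gap 0.08536259410696632 gf 0.0
q [-1.762 -0.563 -0.948  0.962  0.102  1.106] p [ 0.068 -0.244  0.119] 
X [ 0.96   0.28  -0.011] Y [ 0.274 -0.93   0.244] Z [ 0.058 -0.237 -0.97 ] t 5.15 F [-0.022  0.81   0.708] gap 0.08568881480504151 gf 0.0
```

```bash
python3 -m inch '[0,-0.9,3.4,0, 0,-0.9,2,0, 0,-2,-0.5,0, 0,-2,-0.5,0, 0,-2,-0.5,0]' >/dev/null ; python3 st.py
```

```text
q [-1.987 -0.684 -1.022  1.065  0.138  0.875] p [ 0.051 -0.191  0.098] 
X [ 0.958  0.287 -0.003] Y [ 0.281 -0.935  0.215] Z [ 0.059 -0.207 -0.977] t 5.5667 F [-1.907 -0.049  0.684] gap 0.08562957268150166 gf 0.0
```

```bash
python3 -m inch '[0,0.4,2,0, 0,0.4,2,0, 0,0.4,2,0, 0,0,0,0, 0,0,0,0]' >/dev/null ; python3 st.py
```

```text
q [-1.809 -0.509 -1.023  0.891  0.1    1.052] p [ 0.06  -0.228  0.078] 
X [0.958 0.286 0.004] Y [ 0.28  -0.941  0.191] Z [ 0.058 -0.182 -0.981] t 5.9833 F [-0.688 -0.704  0.647] gap 0.08560900713506508 gf 0.0
```

```bash
python3 -m inch '[0,-4,0,0, 0,-4,0,0, 0,-4,0,0, 0,-4,0,0, 0,0,0,0]' >/dev/null ; python3 st.py
```

```text
q [-2.418 -0.77  -1.025  1.246  0.15   0.455] p [ 0.024 -0.15   0.097] 
X [0.963 0.27  0.003] Y [ 0.266 -0.95   0.165] Z [ 0.047 -0.158 -0.986] t 6.4 F [-0.516 -0.186  0.408] gap 0.08530667735844774 gf 0.0
```

Both limits tilt the tool, but the inner one sits too close to the base. Tilt adds like a vector, so I can use outward pushes at chosen azimuths instead. First I'll check how tall the surroundings are to pick safe azimuths, and back away from the base.

```bash
python3 -m inch '[0,3.5,0,0, 0,3.5,0,0, 0,3.5,-1,0, 0,0,-4,0, 0,0,-4,0]' >/dev/null; python3 st.py; python3 - <<'E'
from h import *
from workcell import eyes
a=eyes.camera_info('scene');b=eyes.camera_info('side')
np.set_printoptions(precision=3,suppress=True)
for n,u,v in (('box back-right top corner',(501,180),(66,250)),('box near',(452,142),(8,298)),('microtome top',(378,26),None),('mt2',(322,42),None)):
    print(n, tri(a,u,b,v) if v else (onz(a,u,.2),onz(a,u,.1)))
for n,u,z in (('purp1',(287,123),.02),('purp2',(377,150),.02),('purp3',(376,215),.02),('jar',(267,268),.085),('brushA',(300,215),.01),('brushB',(322,250),.01),('slide box',(143,330),.028),('beaker',(108,218),.085),('cass',(192,188),.02),('blade',(261,158),.02),('rack',(272,335),.04),('mtbase',(330,105),0),('mtbase2',(376,97),0),('mtbase3',(292,60),0)):
    print(n,onz(a,u,z))
for n,v in (('mtop1',(170,355)),('mtop2',(248,298)),('mtop3',(312,350))): print(n,onz(b,v,.15),onz(b,v,.25))
E
```

```text
q [-1.992 -0.62  -0.757  1.322  0.111  0.85 ] p [ 0.039 -0.197  0.196] 
X [0.954 0.301 0.009] Y [ 0.296 -0.942  0.157] Z [ 0.056 -0.147 -0.988] t 6.8167 F [-0.708 -0.637  0.504] gap 0.08544561226335304 gf 0.0
box back-right top corner (array([0.904, 0.527, 0.141]), np.float64(0.09969205044965958))
box near (array([0.787, 0.658, 0.13 ]), np.float64(0.11704936893394413))
microtome top (array([0.239, 0.768, 0.2  ]), array([0.145, 0.908, 0.1  ]))
mt2 (array([0.189, 0.525, 0.2  ]), array([0.089, 0.635, 0.1  ]))
purp1 [0.305 0.285 0.02 ]
purp2 [0.594 0.464 0.02 ]
purp3 [0.777 0.267 0.02 ]
jar [ 0.735 -0.134  0.085]
brushA [0.633 0.077 0.01 ]
brushB [0.764 0.053 0.01 ]
slide box [ 0.664 -0.481  0.028]
beaker [ 0.341 -0.417  0.085]
cass [ 0.35  -0.151  0.02 ]
blade [0.382 0.107 0.02 ]
rack [ 0.872 -0.219  0.04 ]
mtbase [0.315 0.498 0.   ]
mtbase2 [0.389 0.68  0.   ]
mtbase3 [0.01  0.551 0.   ]
mtop1 [0.407 0.622 0.15 ] [0.36  0.659 0.25 ]
mtop2 [0.333 0.421 0.15 ] [0.296 0.484 0.25 ]
mtop3 [0.151 0.471 0.15 ] [0.137 0.527 0.25 ]
```

```bash
python3 -m inch '[0,0,4,0, 0,0,3,0, 0,0,3,0, 0,0,3,0, 0,0,3,0]' >/dev/null; python3 st.py; python3 -m inch '[0,0,2.5,0, 0,0,2.5,0, 0,-2.5,0,0, 0,-2.5,0,0, 0,0,0,0]' >/dev/null; python3 st.py
```

```text
q [-1.85  -0.416 -1.025  0.839  0.086  1.005] p [ 0.044 -0.236  0.06 ] 
X [0.957 0.289 0.006] Y [ 0.284 -0.947  0.15 ] Z [ 0.049 -0.141 -0.989] t 7.2333 F [-1.412 -0.719  0.621] gap 0.08557705264136882 gf 0.0
q [-1.896 -0.382 -1.026  0.859  0.077  0.955] p [ 0.036 -0.222  0.052] 
X [0.957 0.29  0.024] Y [ 0.287 -0.953  0.099] Z [ 0.052 -0.088 -0.995] t 7.65 F [ 0.386  0.227 -0.324] gap 0.08563559554009355 gf 0.0
```

```bash
python3 -m inch '[0,-2.5,1,0, 0,-2.5,1,0, 0,-2.5,1,0, 0,0,0,0, 0,0,0,0]' >/dev/null; python3 st.py
```

```text
q [-2.104 -0.481 -1.026  1.     0.076  0.749] p [ 0.013 -0.183  0.066] 
X [0.957 0.287 0.033] Y [ 0.284 -0.956  0.074] Z [ 0.053 -0.061 -0.997] t 8.0667 F [ 0.198  0.088 -0.447] gap 0.08532382830031383 gf 0.0
```

```bash
python3 -m inch '[0,0.3,-4,-0.125, 0,0.3,-4,-0.125, 0,0.3,-4,-0.125, 0,0,-2,-0.125, 2,0,0,-0.125]' >/dev/null; python3 -m inch '[0,0,0,-0.125, 0,0,0,-0.125, 0,0,0,-0.125, 0,0,0,-0.125, 0,0,0,-0.125]' >/dev/null; python3 -m inch '[0,0,0,-0.125, 0,0,0,-0.125, 0,0,0,-0.125, 0,0,0,-0.125, 0,0,0,-0.125]' >/dev/null; python3 -m inch '[0,0,0,-0.125, 0,0,0,-0.125, 0,0,0,-0.045, 0,0,0,0, 0,0,0,0]' >/dev/null; python3 st.py
cat >> h.py <<'E'
from workcell import get_state
def go(target,n=1):
    "world target -> shift in cm along tool axes"
    s=get_state(); d=quat(s['orientation']).inv().apply(np.array(target)-s['tcp_pos'])*100
    print('shift cm',np.round(d,2),'per row/',n,np.round(d/n,2))
E
python3 -c "
from h import *
go([.574,-.0535,.2],15)"
```

```text
q [-2.091 -0.594 -0.717  1.424  0.076 -1.41 ] p [ 0.024 -0.168  0.206] 
X [-0.776  0.626 -0.079] Y [ 0.629  0.777 -0.012] Z [ 0.054 -0.059 -0.997] t 9.7333 F [-0.5    0.038 -0.081] gap 0.08565496582963048 gf 0.0
shift cm [-35.41  43.53   2.87] per row/ 15 [-2.36  2.9   0.19]
```

```bash
M='[-2.36,2.9,0.19,0, -2.36,2.9,0.19,0, -2.36,2.9,0.19,0, -2.36,2.9,0.19,0, -2.36,2.9,0.19,0]'; python3 -m inch '[-2.36,2.9,0.19,0, -2.36,2.9,0.19,0, -2.36,2.9,0.19,0, -2.36,2.9,0.19,0, -2.36,2.9,0.19,0]' >/dev/null; python3 -m inch '[-2.36,2.9,0.19,0, -2.36,2.9,0.19,0, -2.36,2.9,0.19,0, -2.36,2.9,0.19,0, -2.36,2.9,0.19,0]' >/dev/null; python3 -m inch '[-2.36,2.9,0.19,0, -2.36,2.9,0.19,0, -2.36,2.9,0.19,0, -2.36,2.9,0.19,0, -2.36,2.9,0.19,0]' >/dev/null; python3 st.py; python3 -c "
from h import *
go([.574,-.0535,.2])
go([.574,-.0535,.12])"
```

```text
q [-0.31   0.076 -0.273  1.155 -0.037  0.369] p [ 0.472 -0.08   0.2  ] 
X [-0.775  0.627 -0.075] Y [ 0.629  0.777 -0.01 ] Z [ 0.052 -0.055 -0.997] t 10.9833 F [ 0.683 -1.02   0.826] gap 0.08496975844115241 gf 0.0
shift cm [-6.27  8.44  0.4 ] per row/ 1 [-6.27  8.44  0.4 ]
shift cm [-5.68  8.53  8.37] per row/ 1 [-5.68  8.53  8.37]
```

```bash
python3 -m inch '[-2,2.85,0.2,0, -2,2.85,0.2,0, -2,2.85,0.2,0, 0,0,0,0, 0,0,0,0]' >/dev/null; python3 st.py; python3 - <<'E'
from h import *
from workcell import eyes
i=eyes.camera_info('wrist'); im=eyes.read_camera('wrist')[:,:,::-1]
import json
json.dump({k:(v if np.isscalar(v) else list(map(float,v))) for k,v in i.items()},open('w1.json','w'))
cv2.imwrite('pics/w1.png',im); cv2.imwrite('pics/w1b.png',cv2.resize(im,(800,600)))
E
```

```text
q [-0.205  0.265 -0.052  1.194 -0.043  0.473] p [ 0.571 -0.051  0.196] 
X [-0.776  0.626 -0.073] Y [ 0.629  0.778 -0.011] Z [ 0.049 -0.054 -0.997] t 11.4 F [-1.088  0.092 -0.454] gap 0.0853885374125953 gf 0.0
```

View pics/w1b.png

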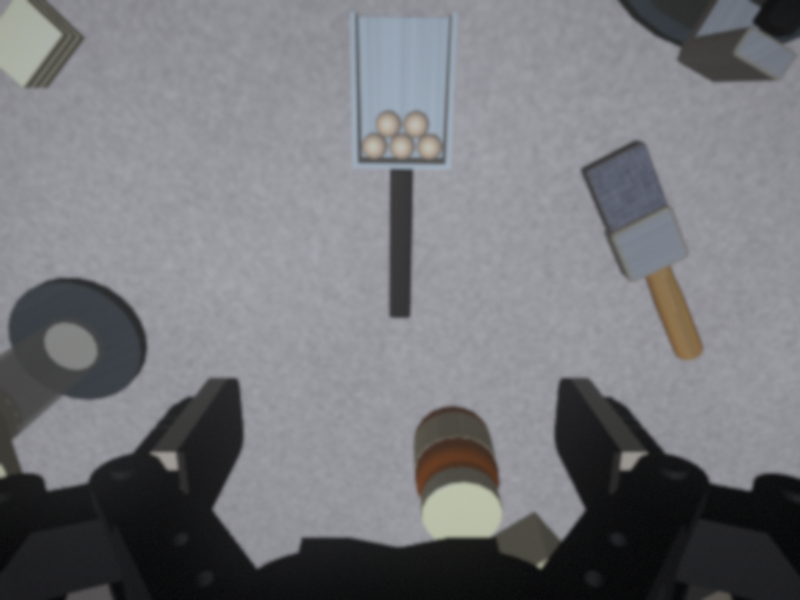

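The wrist view shows the scoop well aligned. Its handle runs from (401,170) to (400,317), all five balls lie against the rear wall, the cartridge foot is at (78,338), and the nose edge is at (404,17).

```bash
python3 - <<'E'
from h import *
import json
np.set_printoptions(precision=4,suppress=True)
i=json.load(open('w1.json')); k=1.5625
f=lambda u,v,z:onz(i,(u/k,v/k),z)
e=f(400,317,.037);b=f(401,170,.039);n=f(404,17,.018)
print('end',e,'base',b,'nose',n,'foot',f(78,337,.012))
d=(e-b)[:2];d/=np.linalg.norm(d);print('heading',np.degrees(np.arctan2(d[1],d[0])),np.linalg.norm(e-b))
g=e[:2]-.054*d;print('grip',g)
go([g[0],g[1],.06]);go([g[0],g[1],.022])
E
```

```text
end [ 0.6148 -0.0867  0.037 ] base [ 0.541  -0.0264  0.039 ] nose [0.4771 0.027  0.018 ] foot [ 0.49   -0.2856  0.012 ]
heading -39.22022563676234 0.09527837616694917
grip [ 0.573  -0.0525]
shift cm [ 0.73  0.3  13.68] per row/ 1 [ 0.73  0.3  13.68]
shift cm [ 1.01  0.34 17.47] per row/ 1 [ 1.01  0.34 17.47]
```

```bash
python3 -m inch '[0.25,0.08,3.5,0, 0.25,0.08,3.5,0, 0.25,0.08,3.5,0, 0.25,0.06,3.5,0, 0,0,1.5,0]' >/dev/null; python3 -m inch '[0,0,1,0, 0,0,0.9,0, 0,0,0,0, 0,0,0,0, 0,0,0,0]' >/dev/null; python3 st.py; python3 -m inch '[0,0,0,0, 0,0,0,0, 0,0,0,0, 0,0,0,0, 0,0,0,0]' -1 50 ; python3 -m inch '[0,0,0,0, 0,0,0,0, 0,0,0,0, 0,0,0,0, 0,0,0,0]' >/dev/null; python3 st.py
```

```text
q [-0.21   0.389 -0.322  0.795 -0.043  0.47 ] p [ 0.574 -0.055  0.026] 
X [-0.775  0.627 -0.077] Y [ 0.63   0.777 -0.009] Z [ 0.054 -0.056 -0.997] t 12.2833 F [-0.585 -0.705  0.728] gap 0.08504680399318328 gf 0.0
clock: 12.7
tcp_pos: [0.573, -0.0544, 0.0244]
orientation: [0.033, 0.334, 0.942, -0.017]
wrist_force: [-0.8, -0.1, 0.5]
finger_gap: 0.0255
grip_force: 0.0
q [-0.21   0.391 -0.324  0.795 -0.043  0.47 ] p [ 0.573 -0.054  0.024] 
X [-0.775  0.627 -0.074] Y [ 0.63   0.777 -0.011] Z [ 0.051 -0.055 -0.997] t 13.1167 F [-0.133 -0.547 -0.382] gap -1.111852324116389e-05 gf 0.0
```

```bash
python3 - <<'E'
from h import *
from workcell import eyes
im=eyes.read_camera('wrist')[:,:,::-1]; s=eyes.read_camera('side')[:,:,::-1]
c=cv2.resize(s[150:270,190:350],(640,480),interpolation=cv2.INTER_CUBIC)
cv2.imwrite('pics/w2.png',np.hstack([cv2.resize(im,(400,300)),cv2.resize(c,(400,300))]))
E
```

```text
(no output)
```

View pics/w2.png

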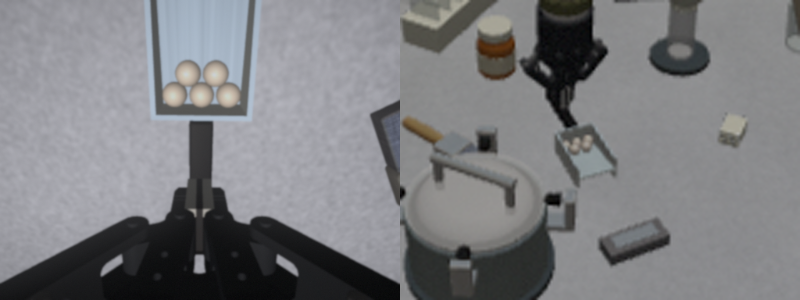

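```bash
python3 -m inch '[0,0,0,0, 0,0,-0.5,0, 0,0,-0.5,0, 0,0,0,0, 0,0,0,0]' ; python3 - <<'E'
from h import *
from workcell import eyes
im=eyes.read_camera('wrist')[:,:,::-1]; s=eyes.read_camera('side')[:,:,::-1]
a=cv2.resize(im[140:360,180:340],(400,550),interpolation=cv2.INTER_CUBIC)
c=cv2.resize(s[170:225,235:275],(400,550),interpolation=cv2.INTER_CUBIC)
cv2.imwrite('pics/w3.png',np.clip(np.hstack([a,c]).astype(float)*1.5,0,255).astype(np.uint8))
E
```

```text
clock: 13.63
tcp_pos: [0.573, -0.0539, 0.0349]
orientation: [0.034, 0.334, 0.942, -0.017]
wrist_force: [-0.3, -0.1, 0.0]
finger_gap: -0.0
grip_force: 0.0
```

View pics/w3.png

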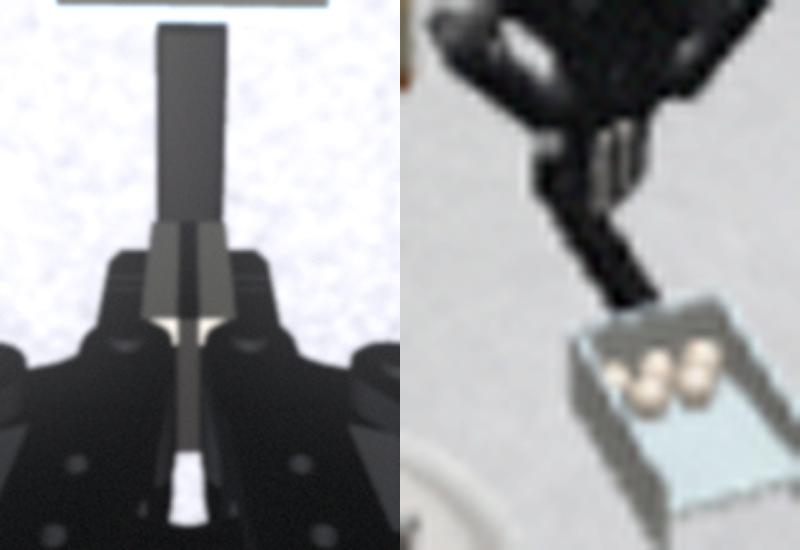

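The view contradicts the reported TCP. The closed pads, tips near crop row 222, stand above the handle, and the handle shows through the gap between them. By image scale the real fingertips are about 38 mm higher than the reported TCP implies. I'll open, go lower while watching the force, and close again.

```bash
python3 -m inch '[0,0,0,0, 0,0,0,0, 0,0,0,0, 0,0,0,0, 0,0,0,0]' 1 50 >/dev/null;  python3 -m inch '[0,0,0,0, 0,0,0,0, 0,0,1,0, 0,0,1,0, 0,0,1,0]' ;python3 -m inch '[0,0,0.7,0, 0,0,0.7,0, 0,0,0,0, 0,0,0,0, 0,0,0,0]';  python3 st.py
```

```text
clock: 14.57
tcp_pos: [0.5737, -0.0555, 0.0031]
orientation: [0.033, 0.334, 0.942, -0.017]
wrist_force: [0.7, 0.2, -0.9]
finger_gap: 0.0853
grip_force: 0.0
clock: 14.98
tcp_pos: [0.5748, -0.0563, -0.0096]
orientation: [0.033, 0.334, 0.942, -0.017]
wrist_force: [0.1, 0.6, 0.3]
finger_gap: 0.0854
grip_force: 0.0
q [-0.212  0.432 -0.357  0.72  -0.043  0.467] p [ 0.575 -0.056 -0.01 ] 
X [-0.775  0.627 -0.075] Y [ 0.63   0.777 -0.011] Z [ 0.051 -0.055 -0.997] t 14.9833 F [0.117 0.606 0.336] gap 0.085355174095601 gf 0.0
```

```bash
python3 -m inch '[0,0,0.4,0, 0,0,0,0, 0,0,0,0, 0,0,0,0, 0,0,0,0]' -1 50 >/dev/null;  python3 -m inch '[0,0,0,0, 0,0,0,0, 0,0,0,0, 0,0,0,0, 0,0,0,0]' ; python3 st.py
```

```text
clock: 15.82
tcp_pos: [0.5751, -0.0564, -0.0134]
orientation: [0.034, 0.334, 0.942, -0.017]
wrist_force: [-0.6, 0.2, 2.7]
finger_gap: 0.0133
grip_force: 51.3
q [-0.212  0.437 -0.36   0.711 -0.043  0.467] p [ 0.575 -0.056 -0.013] 
X [-0.775  0.627 -0.075] Y [ 0.629  0.777 -0.01 ] Z [ 0.052 -0.055 -0.997] t 15.8167 F [-0.629  0.249  2.696] gap 0.013270498337130704 gf 51.297229528427124
```

The grip is good now: a 13.3 mm gap at 51 N. I'll lift and turn the scoop so that its nose heads about 20°.

```bash
python3 -m inch '[0,0,-0.5,0, 0,0,-1,0, 0,0,-1.5,0, 0,0,-1.5,0, 0,0,-1.5,0]' >/dev/null;python3 st.py;  python3 -m inch '[0,0,0,0.04, 0,0,0,0.08, 0,0,0,0.12, 0,0,0,0.12, 0,0,0,0.12]'>/dev/null; python3 -m inch '[0,0,0,0.12, 0,0,0,0.12, 0,0,0,0.12, 0,0,0,0.12, 0,0,0,0.12]' >/dev/null;python3 -m inch '[0,0,0,0.12, 0,0,0,0.12, 0,0,0,0.12, 0,0,0,0.12, 0,0,0,0.12]' >/dev/null; python3 -m inch '[0,0,0,0.12, 0,0,0,0.12, 0,0,0,0.12, 0,0,0,0.08, 0,0,0,0.04]' >/dev/null; python3 st.py; python3 -c "
from h import *
go([.525,-.06,.05]);go([.525,-.06,-.012])"
```

```text
q [-0.208  0.365 -0.299  0.847 -0.044  0.472] p [ 0.571 -0.053  0.047] 
X [-0.775  0.627 -0.074] Y [ 0.63   0.777 -0.011] Z [ 0.05  -0.055 -0.997] t 16.2333 F [-0.125  0.087 -2.96 ] gap 0.013235683794950454 gf 50.636252760887146
q [-0.208  0.365 -0.299  0.845 -0.044  2.635] p [ 0.571 -0.053  0.047] 
X [0.955 0.294 0.032] Y [ 0.291 -0.954  0.068] Z [ 0.05  -0.055 -0.997] t 17.9 F [-0.3   -0.173 -2.552] gap 0.013504359544188204 gf 50.60447037220001
shift cm [-4.62 -0.67 -0.54] per row/ 1 [-4.62 -0.67 -0.54]
shift cm [-4.82 -1.09  5.64] per row/ 1 [-4.82 -1.09  5.64]
```

```bash
python3 -m inch '[-0.8,-0.1,0,0, -1.6,-0.2,0,0, -1.6,-0.3,0.3,0, -0.8,-0.1,0.6,0, 0,-0.1,1,0]' >/dev/null; python3 -m inch '[0,-0.1,1.2,0, 0,-0.1,1,0, 0,-0.1,0.6,0, 0,0,0.2,0, 0,0,0,0]'; python3 -m inch '[0,0,0.2,0, 0,0,0.2,0, 0,0,0,0, 0,0,0,0, 0,0,0,0]'; python3 st.py
```

```text
clock: 18.73
tcp_pos: [0.5248, -0.0594, -0.0059]
orientation: [0.031, 0.988, 0.15, 0.02]
wrist_force: [-0.4, -0.7, -1.7]
finger_gap: 0.0131
grip_force: 50.6
clock: 19.15
tcp_pos: [0.5257, -0.0599, -0.0088]
orientation: [0.031, 0.988, 0.15, 0.021]
wrist_force: [0.4, -0.2, -2.2]
finger_gap: 0.0132
grip_force: 50.6
q [-0.24   0.354 -0.481  0.672 -0.041  2.6  ] p [ 0.526 -0.06  -0.009] 
X [0.954 0.297 0.033] Y [ 0.295 -0.953  0.068] Z [ 0.051 -0.055 -0.997] t 19.15 F [ 0.383 -0.168 -2.195] gap 0.013240249586547986 gf 50.63632071018219
```

```bash
python3 -m inch '[0,0,0.2,0, 0,0,0,0, 0,0,0.2,0, 0,0,0,0, 0,0,0,0]'; python3 -m inch '[0,0,0.2,0, 0,0,0,0, 0,0,0.2,0, 0,0,0,0, 0,0,0,0]'
```

```text
clock: 19.57
tcp_pos: [0.5255, -0.06, -0.0132]
orientation: [0.031, 0.988, 0.15, 0.021]
wrist_force: [-0.9, -0.4, -1.9]
finger_gap: 0.0134
grip_force: 50.6
clock: 19.98
tcp_pos: [0.5259, -0.0604, -0.0167]
orientation: [0.031, 0.988, 0.15, 0.021]
wrist_force: [-1.7, -2.0, 2.6]
finger_gap: 0.0131
grip_force: 51.2
```

```bash
python3 -m inch '[0,0,0,0, 0,0,0,0, 0,0,0,0, 0,0,0,0, 0,0,0,0]' 0.2 20 >/dev/null; python3 -m inch '[0,0,0,0, 0,0,0,0, 0,0,-2,0, 0,0,-3,0, 0,0,-4,0]' 1 ; python3 -m inch '[0,0,-4,0, 0,0,-4,0, 0,0,-4,0, 0,0,-4,0, 0,0,-2,0]' >/dev/null;  python3 -m inch '[2.7,-3.1,0,0, 2.7,-3.1,0,0, 2.7,-3.1,0,0, 2.7,-3.1,0,0, 2.7,-3.1,0,0]' >/dev/null;  python3 -m inch '[2.7,-3.1,0,0, 2.7,-3.1,0,0, 2.7,-3.1,0,0, 2.7,-3.1,0,0, 2.7,-3.1,0,0]' >/dev/null; python3 st.py; python3 - <<'E'
from h import *
from workcell import eyes
s=eyes.read_camera('scene')[:,:,::-1]; cv2.imwrite('pics/s4.png',s)
E
```

```text
clock: 20.82
tcp_pos: [0.5187, -0.0548, 0.0711]
orientation: [0.03, 0.988, 0.15, 0.018]
wrist_force: [1.3, -0.0, -0.7]
finger_gap: 0.0854
grip_force: 0.0
q [ 0.347  0.684  0.713  1.567 -0.052  3.141] p [0.684 0.314 0.24 ] 
X [0.94  0.34  0.032] Y [ 0.339 -0.939  0.052] Z [ 0.048 -0.038 -0.998] t 22.0667 F [ 1.519 -0.257 -0.087] gap 0.08532757411040583 gf 0.0
```

```bash
python3 -m inch '[0,0,0,-0.12, 0,0,0,-0.12, 0,0,0,-0.12, 0,0,0,-0.12, 0,0,0,-0.12]' >/dev/null;  python3 -m inch '[3.6,1.8,0,0, 3.6,1.8,0,0, 3.6,1.8,0,0, 3.6,1.8,0,0, 3.6,1.8,0,0]' >/dev/null; python3 st.py
```

```text
q [ 0.36   1.003  1.259  1.732 -0.05   2.554] p [0.785 0.364 0.209] 
X [0.583 0.811 0.052] Y [ 0.806 -0.585  0.094] Z [ 0.106 -0.013 -0.994] t 22.95 F [-0.175  0.812  0.088] gap 0.08542883287244002 gf 0.0
```

View pics/s4.png

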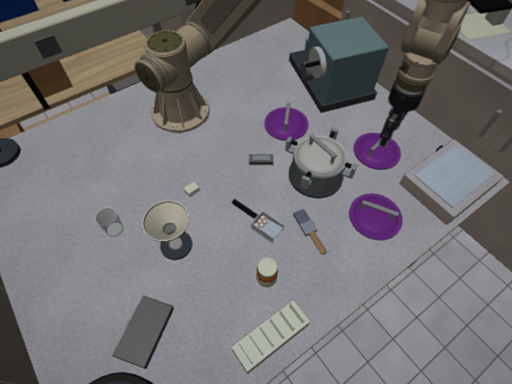

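The scene view shows the scoop in its new pose, with the handle end at (235,203), the pan at about (266,226), and the balls still inside. I'll continue tilting.

```bash
python3 -m inch '[4,1,-0.3,0, 4,1,-0.3,0, 4,1,-0.3,0, 4,1,-0.3,0, 4,1,-0.3,0]' >/dev/null; python3 st.py
```

```text
q [ 0.419  1.033  1.263  1.548 -0.051  2.604] p [0.839 0.443 0.198] 
X [0.558 0.808 0.189] Y [ 0.792 -0.586  0.17 ] Z [ 0.249  0.055 -0.967] t 23.3667 F [-0.444  0.251 -0.039] gap 0.08535041681551161 gf 0.0
```

```bash
python3 -m inch '[4,1,-1,0, 4,1,-1,0, 4,1,-1,0, 0,0,0,0, 0,0,0,0]' >/dev/null; python3 st.py; python3 - <<'E'
from h import *
a=eyes=None
from workcell import eyes
np.set_printoptions(precision=4,suppress=True)
a=eyes.camera_info('scene')
im=cv2.imread('pics/s4.png'); c=im[190:250,225:295]
m=(c.max(2)<50).astype(np.uint8); n,l,st,ce=cv2.connectedComponentsWithStats(m); k=1+np.argmax(st[1:,4]); ys,xs=np.where(l==k)
p=np.stack([xs+225,ys+190],1).astype(np.float32); vx,vy,x0,y0=cv2.fitLine(p,cv2.DIST_L2,0,.01,.01).ravel()
t=(p-[x0,y0])@[vx,vy]; e1=(x0+vx*t.min(),y0+vy*t.min());e2=(x0+vx*t.max(),y0+vy*t.max())
P,Q=onz(a,e1,.035),onz(a,e2,.037); print(st[k],e1,e2,P,Q)
d=(Q-P)[:2];print(np.degrees(np.arctan2(d[1],d[0])),np.linalg.norm(d))
E
```

```text
q [ 0.449  1.019  1.264  1.469 -0.054  2.627] p [0.858 0.483 0.223] 
X [0.532 0.802 0.271] Y [ 0.78  -0.589  0.212] Z [ 0.329  0.098 -0.939] t 23.7833 F [-0.555  0.235 -0.029] gap 0.08517350724241537 gf 0.0
[  8  10  24  18 128] (np.float32(232.60657), np.float32(200.57343)) (np.float32(255.24268), np.float32(216.10384)) [ 0.4769 -0.0746  0.035 ] [ 0.5654 -0.05    0.037 ]
15.56095390714501 0.09185032759663211
```

```bash
python3 -c "
from h import *
go([.541,-.0545,.22],15)"
```

```text
shift cm [-60.05   6.85 -15.44] per row/ 15 [-4.    0.46 -1.03]
```

```bash
python3 -m inch '[-4,0.46,-1.03,0, -4,0.46,-1.03,0, -4,0.46,-1.03,0, -4,0.46,-1.03,0, -4,0.46,-1.03,0]' >/dev/null; python3 -m inch '[-4,0.46,-1.03,0, -4,0.46,-1.03,0, -4,0.46,-1.03,0, -4,0.46,-1.03,0, -4,0.46,-1.03,0]' >/dev/null; python3 -m inch '[-4,0.46,-1.03,0.1, -4,0.46,-1.03,0.1, -3.5,1,-1,0.1, -3.2,1.2,-1,0.1, -2.5,1.2,-1,0.1]' >/dev/null; python3 -m inch '[0,0,0,0.08, 0,0,0,0.08, 0,0,0,0, 0,0,0,0, 0,0,0,0]' >/dev/null; python3 st.py; python3 -c "
from h import *
go([.541,-.0545,.12]);go([.541,-.0545,-.010])"
```

```text
q [-0.221  0.026 -0.326  0.911  0.169  2.652] p [0.572 0.009 0.226] 
X [0.899 0.273 0.343] Y [ 0.29  -0.957  0.001] Z [ 0.329  0.098 -0.939] t 25.45 F [ 0.484 -0.358 -0.511] gap 0.08529746903467178 gf 0.0
shift cm [-8.16  5.15  8.26] per row/ 1 [-8.16  5.15  8.26]
shift cm [-12.62   5.13  20.47] per row/ 1 [-12.62   5.13  20.47]
```

```bash
python3 -m inch '[-2.72,1.72,2.75,0, -2.72,1.72,2.75,0, -2.72,1.72,2.75,0, 0,0,0,0, 0,0,0,0]' >/dev/null; python3 st.py;  python3 - <<'E'
from h import *
from workcell import eyes
np.set_printoptions(precision=4,suppress=True)
i=eyes.camera_info('wrist'); im=eyes.read_camera('wrist')[:,:,::-1]; cv2.imwrite('pics/w5.png',im)
for g,z in (((.477,-.0746),.037),((.565,-.05),.039)): print(proj(i,[*g,z]))
cv2.imwrite('pics/w5b.png',cv2.resize(im,(640,480)))
E
```

```text
q [-0.375  0.062 -0.558  0.676  0.214  2.503] p [ 0.539 -0.053  0.119] 
X [0.901 0.271 0.339] Y [ 0.289 -0.957 -0.002] Z [ 0.324  0.1   -0.941] t 25.8667 F [0.296 0.128 0.348] gap 0.08540367879731223 gf 0.0
(np.float64(258.94865588751117), np.float64(308.5185964798331))
(np.float64(261.3418395765092), np.float64(188.01441622398423))
```

View pics/w5b.png

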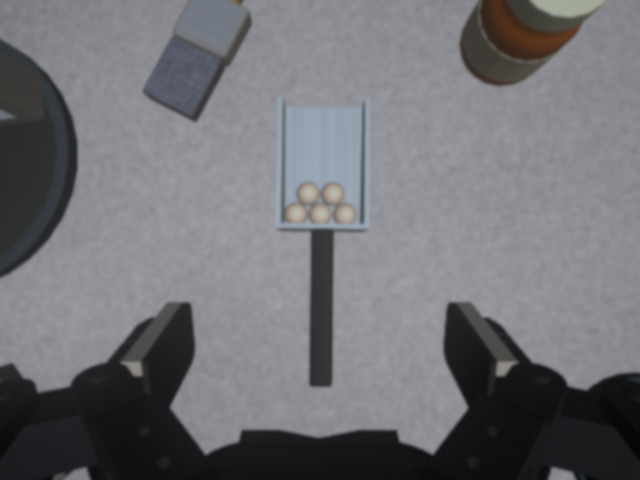

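The wrist view shows the handle from (322,230) to (320,384), centred between the fingers and parallel to them, and all five balls are in the pan. Descending to grip.

```bash
python3 - <<'E'
from h import *
from workcell import eyes
np.set_printoptions(precision=4,suppress=True)
i=eyes.camera_info('wrist')
e=onz(i,(256,307),.037);b=onz(i,(257.6,184),.039);d=(e-b)[:2];L=np.linalg.norm(d);d/=L
g=e[:2]-.054*d;print(e,b,L,np.degrees(np.arctan2(-d[1],-d[0])),'grip',g)
Z=quat(get_state()['orientation']).as_matrix()[:,2]
T=np.array([*g,.032])+.046*Z;print(T);go(T+[0,0,.02]);go(T)
E
```

```text
[ 0.4796 -0.0728  0.037 ] [ 0.5701 -0.0467  0.039 ] 0.09414300768306608 16.083998669425352 grip [ 0.5315 -0.0578]
[ 0.5467 -0.0532 -0.0112]
shift cm [-3.44  0.13 10.76] per row/ 1 [-3.44  0.13 10.76]
shift cm [-4.13  0.13 12.64] per row/ 1 [-4.13  0.13 12.64]
```

```bash
python3 -m inch '[-0.86,0.03,2.7,0, -0.86,0.03,2.7,0, -0.86,0.03,2.7,0, -0.86,0.03,2.7,0, 0,0,0,0]' >/dev/null; python3 -m inch '[-0.35,0,1,0, -0.3,0,0.8,0, 0,0,0,0, 0,0,0,0, 0,0,0,0]'>/dev/null; python3 st.py; python3 -m inch '[0,0,0,0, 0,0,0,0, 0,0,0,0, 0,0,0,0, 0,0,0,0]' -1 80 >/dev/null; python3 -m inch '[0,0,0,0, 0,0,0,0, 0,0,0,0, 0,0,0,0, 0,0,0,0]' >/dev/null; python3 st.py
```

```text
q [-0.369  0.246 -0.727  0.314  0.213  2.509] p [ 0.548 -0.053 -0.009] 
X [0.898 0.273 0.346] Y [ 0.29  -0.957  0.002] Z [ 0.332  0.098 -0.938] t 26.75 F [0.34  0.801 0.563] gap 0.08537380460408163 gf 0.0
q [-0.37   0.247 -0.729  0.313  0.213  2.509] p [ 0.547 -0.053 -0.01 ] 
X [0.899 0.272 0.344] Y [ 0.289 -0.957  0.001] Z [ 0.33   0.098 -0.939] t 27.5833 F [-3.347 -0.686  4.858] gap 0.013008199096310251 gf 77.8257429599762
```

The scoop is gripped level with the tool tilted 20°. Next I'll work out the pour: lift, bring the nose to a fixed pivot P over the funnel, then turn about P.

```bash
cat > pour.py <<'E'
from h import *
np.set_printoptions(precision=3,suppress=True)
R0=quat([*get_state()['orientation']]).as_matrix()
p=np.array([0.115,0,0])
E
python3 - <<'E'
from h import *
np.set_printoptions(precision=4,suppress=True)
s=get_state();M=quat(s['orientation']).as_matrix();T=s['tcp_pos']
P0=np.array([.6516,-.0232,.018]);p=M.T@(P0-T);print('p tool',p)
P=np.array([.508,-.293,.200])
print('TCP at phi0',P-M@p)
print('lift 20cm',M.T@[0,0,20.])
for w in ((P-P0)*100,): w=np.array([w[0],w[1],0]);print('move xy tool',M.T@w)
for th in (-.1,-.05):
    c=p-R.from_rotvec([0,0,th]).apply(p);print(th,c*100)
Mf=M@R.from_rotvec([0,0,-3.05]).as_matrix();print('final TCP',P-Mf@p,'nose',Mf@M.T@np.array([np.cos(.2807),np.sin(.2807),0]))
E
```

```text
p tool [0.112  0.0016 0.011 ]
TCP at phi0 [ 0.4033 -0.323   0.1718]
lift 20cm [  6.8799   0.0214 -18.7794]
move xy tool [-20.2372  21.6791  -7.3893]
-0.1 [0.0403 1.1186 0.    ]
-0.05 [ 0.0062  0.5598 -0.    ]
final TCP [ 0.6079 -0.2751  0.2486] nose [-0.7543 -0.1258 -0.6443]
```

```bash
python3 -m inch '[0.17,0,-0.47,0, 0.34,0,-0.94,0, 0.52,0,-1.41,0, 0.69,0,-1.88,0, 0.69,0,-1.88,0]'; python3 -m inch '[0.69,0,-1.88,0, 0.69,0,-1.88,0, 0.69,0,-1.88,0, 0.69,0,-1.88,0, 0.52,0,-1.41,0]' >/dev/null;  python3 -m inch '[0.34,0,-0.94,0, 0.17,0,-0.47,0, 0.07,0,-0.2,0, -0.33,0.35,-0.12,0, -0.66,0.71,-0.24,0]' >/dev/null; python3 st.py; python3 -m inch '[-0.99,1.06,-0.36,0, -1.32,1.42,-0.48,0, -1.32,1.42,-0.48,0, -1.32,1.42,-0.48,0, -1.32,1.42,-0.48,0]' >/dev/null; python3 -m inch '[-1.32,1.42,-0.48,0, -1.32,1.42,-0.48,0, -1.32,1.42,-0.48,0, -1.32,1.42,-0.48,0, -1.32,1.42,-0.48,0]' >/dev/null; python3 -m inch '[-1.32,1.42,-0.48,0, -1.32,1.42,-0.48,0, -0.99,1.06,-0.36,0, -0.99,1.06,-0.36,0, -0.66,0.71,-0.24,0]' >/dev/null; python3 -m inch '[-0.33,0.35,-0.12,0, -0.2,0.2,-0.1,0, 0,0,0,0, 0,0,0,0, 0,0,0,0]' >/dev/null;  python3 st.py; python3 - <<'E'
from h import *
from workcell import eyes
go([.4033,-.323,.1718])
im=[eyes.read_camera(n)[:,:,::-1] for n in ('wrist','scene')]
cv2.imwrite('pics/w6.png',np.hstack([cv2.resize(im[0],(400,300)),cv2.resize(im[1][150:285,90:270],(400,300),interpolation=cv2.INTER_CUBIC)]))
E
```

```text
clock: 28.0
tcp_pos: [0.5456, -0.0527, 0.0593]
orientation: [-0.026, 0.974, 0.144, 0.171]
wrist_force: [-0.4, -1.2, -0.8]
finger_gap: 0.013
grip_force: 78.0
q [-0.403  0.021 -0.465  0.812  0.222  2.474] p [ 0.539 -0.066  0.171] 
X [0.899 0.273 0.343] Y [ 0.291 -0.957 -0.   ] Z [ 0.328  0.1   -0.939] t 28.8333 F [ 0.5   -0.53  -3.262] gap 0.012935630904331079 gf 78.03681135177612
q [-1.031  0.095 -0.371  1.015  0.34   1.832] p [ 0.408 -0.315  0.172] 
X [0.899 0.272 0.344] Y [ 0.29  -0.957  0.001] Z [ 0.329  0.099 -0.939] t 30.5 F [ 1.221 -0.76  -2.114] gap 0.012543813271276023 gf 78.0475902557373
shift cm [-0.61  0.64 -0.21] per row/ 1 [-0.61  0.64 -0.21]
```

View pics/w6.png

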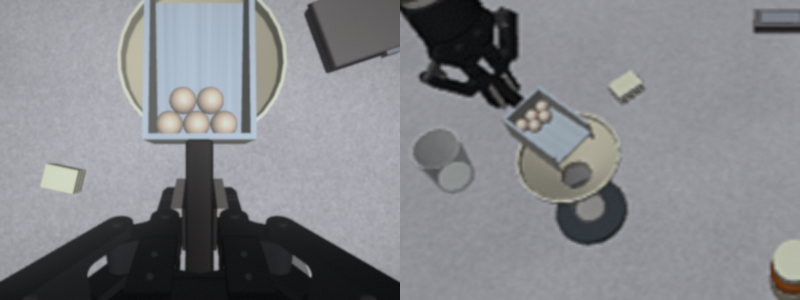

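The picture shows the scoop level over the mouth with all five balls at its rear wall. Now I'll turn about P to pour.

```bash
python3 -m inch '[-0.3,0.86,-0.1,-0.05, -0.3,0.86,-0.1,-0.05, 0.04,1.12,0,-0.1, 0.04,1.12,0,-0.1, 0.04,1.12,0,-0.1]' >/dev/null; python3 -m inch '[0.04,1.12,0,-0.1, 0.04,1.12,0,-0.1, 0.04,1.12,0,-0.1, 0.04,1.12,0,-0.1, 0.04,1.12,0,-0.1]' >/dev/null; python3 -m inch '[0.04,1.12,0,-0.1, 0.04,1.12,0,-0.1, 0.04,1.12,0,-0.1, 0.04,1.12,0,-0.1, 0.04,1.12,0,-0.1]' >/dev/null; python3 st.py; python3 -m inch '[0.04,1.12,0,-0.1, 0.04,1.12,0,-0.1, 0.04,1.12,0,-0.1, 0.04,1.12,0,-0.1, 0.04,1.12,0,-0.1]' >/dev/null;  python3 -m inch '[0.04,1.12,0,-0.1, 0.04,1.12,0,-0.1, 0.04,1.12,0,-0.1, 0.04,1.12,0,-0.1, 0.04,1.12,0,-0.1]' >/dev/null; python3 -m inch '[0.04,1.12,0,-0.1, 0.04,1.12,0,-0.1, 0.04,1.12,0,-0.1, 0.04,1.12,0,-0.1, 0.04,1.12,0,-0.1]' >/dev/null; python3 -m inch '[0.04,1.12,0,-0.1, 0,0,0,0, 0,0,0,0, 0,0,0,0, 0,0,0,0]' >/dev/null; python3 st.py; python3 - <<'E'
from h import *
from workcell import eyes
for n in ('wrist','scene','side'): cv2.imwrite(f'pics/p_{n}.png',eyes.read_camera(n)[:,:,::-1])
im=cv2.imread('pics/p_wrist.png')
s=get_state();M=quat(s['orientation']).as_matrix();p=np.array([.112,.0016,.011]);print('P',s['tcp_pos']+M@p)
cv2.imwrite('pics/p7.png',np.hstack([cv2.resize(im,(400,300)),cv2.resize(cv2.imread('pics/p_side.png')[95:215,240:400],(400,300),interpolation=cv2.INTER_CUBIC)]))
E
```

```text
q [-0.948  0.34   0.019  1.132  0.331  0.514] p [ 0.519 -0.405  0.203] 
X [-0.137  0.989  0.056] Y [0.934 0.111 0.339] Z [ 0.33   0.099 -0.939] t 31.85 F [ 1.172  0.017 -1.48 ] gap 0.013139940651407809 gf 78.12426924705505
q [-0.693  0.289  0.054  1.136  0.29  -0.813] p [ 0.609 -0.282  0.248] 
X [-0.931 -0.132 -0.341] Y [-0.157  0.986  0.048] Z [ 0.33   0.098 -0.939] t 33.5167 F [-0.07  -0.312 -1.701] gap 0.012700006431777792 gf 78.22356104850769
P [ 0.50811604 -0.29381912  0.1998201 ]
```

```bash
python3 - <<'E'
import cv2,numpy as np
def warm(c,lo=8): 
    m=((c[...,2].astype(int)-c[...,0])>lo).astype(np.uint8); n,l,s,ce=cv2.connectedComponentsWithStats(m); return [(s[i].tolist(),ce[i].round(0).tolist()) for i in range(1,n) if s[i,4]>15]
a=cv2.imread('pics/w6.png')[:,:400]; b=cv2.resize(cv2.imread('pics/p_wrist.png'),(400,300))
for n,im in (('before',a),('after',b)):
    c=im[60:140,150:250]; print(n,warm(c),c.reshape(-1,3).mean(0))
# bench / cartridge: warm blobs in scene & side vs start
for n in ('scene','side'):
    im=cv2.imread(f'pics/p_{n}.png'); ref=cv2.imread(f'pics/{n}0.png')
    d=((im.astype(int)-ref).__abs__().max(2)>25)&((im[...,2].astype(int)-im[...,0])>15); d=d.astype(np.uint8)
    k,l,s,ce=cv2.connectedComponentsWithStats(d); print(n,[(ce[i].round(0).tolist(),int(s[i,4])) for i in range(1,k) if s[i,4]>6])
E
```

```text
before [([6, 28, 81, 45, 2316], [46.0, 53.0])] [172.680375 168.697375 164.166875]
after [] [199.9165  187.65125 173.54125]
scene [([83.0, 0.0], 11), ([80.0, 35.0], 2619), ([57.0, 6.0], 11), ([45.0, 19.0], 119), ([107.0, 37.0], 115), ([111.0, 26.0], 16), ([44.0, 42.0], 371), ([180.0, 52.0], 1543), ([113.0, 39.0], 7), ([132.0, 47.0], 19), ([143.0, 59.0], 317), ([241.0, 48.0], 11), ([241.0, 62.0], 30), ([53.0, 63.0], 9), ([164.0, 70.0], 27), ([126.0, 70.0], 8), ([110.0, 126.0], 4834), ([124.0, 79.0], 23), ([192.0, 100.0], 42), ([204.0, 106.0], 86), ([9.0, 131.0], 195)]
side [([303.0, 2.0], 15), ([377.0, 2.0], 17), ([400.0, 9.0], 133), ([373.0, 5.0], 13), ([315.0, 12.0], 37), ([325.0, 8.0], 10), ([304.0, 21.0], 17), ([319.0, 24.0], 12), ([389.0, 50.0], 89), ([301.0, 39.0], 49), ([299.0, 53.0], 57), ([293.0, 55.0], 17), ([383.0, 84.0], 261), ([408.0, 77.0], 24), ([406.0, 95.0], 14), ([375.0, 123.0], 193), ([402.0, 171.0], 558), ([400.0, 218.0], 1718), ([472.0, 191.0], 44), ([472.0, 209.0], 26), ([362.0, 227.0], 97), ([465.0, 217.0], 11)]
```

The pan is empty and there are no stray balls on the bench. I'll raise the scoop and turn it back level.

```bash
python3 -m inch '[-0.7,0.1,-1.9,0, -0.7,0.1,-1.9,0, 0,0,0,0.12, 0,0,0,0.12, 0,0,0,0.12]' >/dev/null; python3 -m inch '[0,0,0,0.12, 0,0,0,0.12, 0,0,0,0.12, 0,0,0,0.12, 0,0,0,0.12]' >/dev/null; python3 -m inch '[0,0,0,0.12, 0,0,0,0.12, 0,0,0,0.12, 0,0,0,0.12, 0,0,0,0.12]' >/dev/null; python3 -m inch '[0,0,0,0.12, 0,0,0,0.12, 0,0,0,0.12, 0,0,0,0.12, 0,0,0,0.12]' >/dev/null; python3 -m inch '[0,0,0,0.12, 0,0,0,0.12, 0,0,0,0.12, 0,0,0,0.12, 0,0,0,0.12]' >/dev/null; python3 -m inch '[0,0,0,0.12, 0,0,0,0.12, 0,0,0,0, 0,0,0,0, 0,0,0,0]' >/dev/null; python3 st.py; python3 - <<'E'
from h import *
go([.547,-.053,.08],9); go([.547,-.053,-.008])
from workcell import eyes
cv2.imwrite('pics/q_side.png',eyes.read_camera('side')[:,:,::-1])
E
```

```text
q [-0.692  0.285  0.147  1.233  0.29   2.183] p [ 0.609 -0.281  0.289] 
X [0.898 0.274 0.344] Y [ 0.291 -0.957  0.002] Z [ 0.329  0.098 -0.939] t 36.1667 F [ 0.119  0.778 -1.907] gap 0.012732350338562789 gf 78.29337358474731
shift cm [ -6.51 -23.68  19.81] per row/ 9 [-0.72 -2.63  2.2 ]
shift cm [ -9.53 -23.69  28.07] per row/ 1 [ -9.53 -23.69  28.07]
```

```bash
python3 -m inch '[-0.72,-2.63,2.2,0, -0.72,-2.63,2.2,0, -0.72,-2.63,2.2,0, -0.72,-2.63,2.2,0, -0.72,-2.63,2.2,0]' >/dev/null; python3 -m inch '[-0.72,-2.63,2.2,0, -0.72,-2.63,2.2,0, -0.72,-2.63,2.2,0, -0.72,-2.63,2.2,0, 0,0,0,0]' >/dev/null; python3 -c "
from h import *
go([.547,-.053,.0]); go([.547,-.053,-.008])"; python3 st.py
```

```text
shift cm [-2.08  0.86  7.14] per row/ 1 [-2.08  0.86  7.14]
shift cm [-2.35  0.87  7.9 ] per row/ 1 [-2.35  0.87  7.9 ]
q [-0.362  0.116 -0.622  0.563  0.212  2.511] p [ 0.54  -0.047  0.074] 
X [0.901 0.275 0.335] Y [ 0.294 -0.956 -0.007] Z [ 0.318  0.105 -0.942] t 37.05 F [-2.515  1.306 -2.258] gap 0.012985640506715754 gf 78.56398701667786
```

```bash
python3 -m inch '[-0.6,0,2,0, -0.7,0,2,0, -0.6,0,1.8,0, -0.3,0,1,0, 0,0,0,0]' >/dev/null; python3 st.py; python3 -m inch '[-0.15,0,0.4,0, -0.1,0,0.3,0, -0.1,0,0.2,0, 0,0,0,0, 0,0,0,0]' ; python3 st.py
```

```text
q [-0.364  0.223 -0.702  0.367  0.211  2.513] p [ 0.549 -0.051  0.007] 
X [0.9   0.273 0.341] Y [ 0.29  -0.957 -0.001] Z [ 0.326  0.1   -0.94 ] t 37.4667 F [-1.062 -0.544 -1.615] gap 0.012696973821801759 gf 78.63837361335754
clock: 37.88
tcp_pos: [0.5506, -0.052, -0.0]
orientation: [-0.025, 0.974, 0.144, 0.173]
wrist_force: [0.8, 0.1, -1.5]
finger_gap: 0.0131
grip_force: 78.6
q [-0.364  0.235 -0.711  0.341  0.211  2.514] p [ 0.551 -0.052 -0.   ] 
X [0.899 0.272 0.345] Y [ 0.289 -0.957  0.002] Z [ 0.33   0.098 -0.939] t 37.8833 F [ 0.778  0.064 -1.477] gap 0.013071412283648788 gf 78.63838076591492
```

```bash
python3 -m inch '[-0.1,0,0.3,0, -0.1,0,0.3,0, -0.1,0,0.2,0, 0,0,0,0, 0,0,0,0]'; python3 -m inch '[-0.07,0,0.2,0, 0,0,0,0, 0,0,0,0, 0,0,0,0, 0,0,0,0]'
```

```text
clock: 38.3
tcp_pos: [0.5499, -0.0517, -0.0094]
orientation: [-0.025, 0.974, 0.144, 0.173]
wrist_force: [0.3, 0.0, -0.7]
finger_gap: 0.0127
grip_force: 78.6
clock: 38.72
tcp_pos: [0.5507, -0.0519, -0.0103]
orientation: [-0.025, 0.974, 0.144, 0.174]
wrist_force: [-4.2, 1.2, 7.3]
finger_gap: 0.0128
grip_force: 80.2
```

```bash
python3 -m inch '[0,0,0,0, 0,0,0,0, 0,0,0,0, 0,0,0,0, 0,0,0,0]' 1 20 >/dev/null; python3 -m inch '[0,0,0,0, 0,0,-1.5,0, 0,0,-3,0, 0,0,-4,0, 0,0,-4,0]' >/dev/null; python3 -m inch '[0,0,-4,-0.12, 0,0,-4,-0.12, 0,0,-4,-0.12, 0,0,-4,-0.12, 0,0,0,-0.12]' >/dev/null; python3 st.py; python3 -m inch '[0,0,0,-0.12, 0,0,0,-0.12, 0,0,0,-0.12, 0,0,0,-0.12, 0,0,0,-0.12]' >/dev/null; python3 -m inch '[0,0,0,-0.12, 0,0,0,-0.12, 0,0,0,-0.12, 0,0,0,-0.12, 0,0,0,-0.12]' >/dev/null;  python3 -m inch '[0,0,0,-0.12, 0,0,0,-0.12, 0,0,0,-0.12, 0,0,0,-0.12, 0,0,0,-0.12]' >/dev/null;  python3 -m inch '[0,0,0,-0.12, 0,0,0,-0.12, 0,0,0,-0.12, 0,0,0,-0.12, 0,0,0,0]' >/dev/null; python3 st.py; python3 -c "
from h import *
go([.554,.2305,.24],9)"
```

```text
q [-0.531 -0.174 -0.409  1.079  0.254  1.744] p [ 0.458 -0.082  0.265] 
X [0.572 0.77  0.284] Y [ 0.747 -0.632  0.208] Z [ 0.339  0.093 -0.936] t 39.9667 F [ 1.402 -0.746  1.264] gap 0.08542599580230788 gf 0.0
q [-0.528 -0.167 -0.42   1.072  0.254 -0.532] p [ 0.456 -0.08   0.256] 
X [-0.943 -0.018 -0.333] Y [-0.05   0.995  0.087] Z [ 0.329  0.099 -0.939] t 41.6333 F [ 0.424  0.596 -0.398] gap 0.085066813200315 gf 0.0
shift cm [-9.23 30.25  7.81] per row/ 9 [-1.03  3.36  0.87]
```

```bash
python3 -m inch '[-1.03,3.36,0.87,0, -1.03,3.36,0.87,0, -1.03,3.36,0.87,0, -1.03,3.36,0.87,0, -1.03,3.36,0.87,0]' >/dev/null; python3 -m inch '[-1.03,3.36,0.87,0, -1.03,3.36,0.87,0, -1.03,3.36,0.87,0, -1.03,3.36,0.87,0, 0,0,0,0]' >/dev/null; python3 -m inch '[0,0,0,0, 0,0,0,0, 0,0,0,0, 0,0,0,0, 0,0,0,0]' >/dev/null; python3 st.py; python3 - <<'E'
from h import *
from workcell import eyes
import json
i=eyes.camera_info('wrist'); im=eyes.read_camera('wrist')[:,:,::-1]; cv2.imwrite('pics/w8.png',im)
json.dump({k:(v if np.isscalar(v) else list(map(float,v))) for k,v in i.items()},open('w8.json','w'))
print(proj(i,[.487,.2238,.157]),proj(i,[.591,.2283,.157]))
s=eyes.read_camera('side')[:,:,::-1]; c=eyes.read_camera('scene')[:,:,::-1]
cv2.imwrite('pics/s8.png',s);cv2.imwrite('pics/c8.png',c)
r=lambda x,w,h:cv2.resize(x,(w,h),interpolation=cv2.INTER_CUBIC)
cv2.imwrite('pics/m8.png',np.hstack([r(im,512,384),np.vstack([r(s[125:190,280:330],280,364),r(c[190:250,220:300],280,210)])[:384+190]] ) if 0 else np.hstack([np.vstack([r(im,512,384),np.zeros((190,512,3),np.uint8)]),np.vstack([r(s[125:190,280:330],280,364),r(c[190:250,220:300],280,210)])]))
E
```

```text
q [ 0.25   0.056 -0.262  0.901  0.013  0.223] p [0.555 0.229 0.241] 
X [-0.943 -0.013 -0.333] Y [-0.044  0.995  0.088] Z [ 0.33   0.098 -0.939] t 42.8833 F [-0.131  0.212  0.58 ] gap 0.08515049276819611 gf 0.0
(np.float64(238.61674630140598), np.float64(48.34975929214676)) (np.float64(242.10597942513013), np.float64(186.98254897061938))
```

View pics/m8.png

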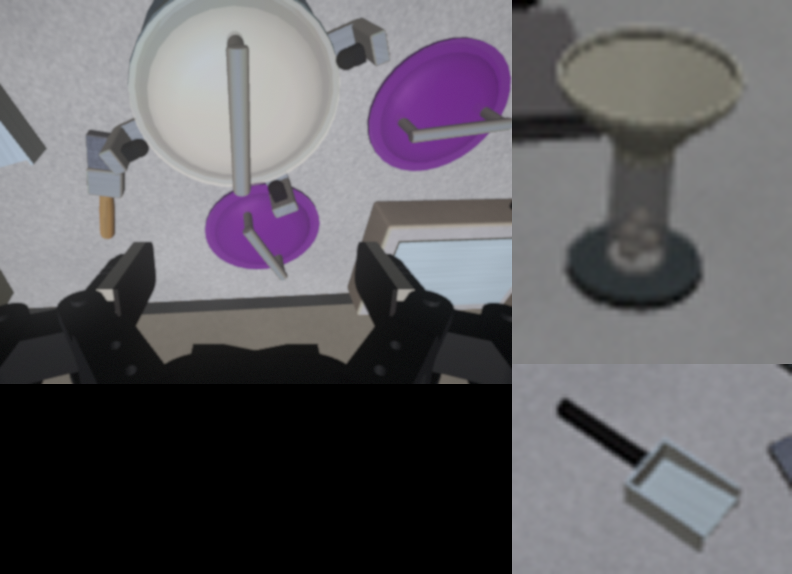

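The combined picture shows the balls at the tube's bottom (around (637,240)), an empty scoop standing upright, and the lid bar in the wrist view from (236,42) to (242,193).

```bash
python3 - <<'E'
from h import *
import json
np.set_printoptions(precision=4,suppress=True)
i=json.load(open('w8.json'))
a=onz(i,(236.5,40),.157);b=onz(i,(241.5,193),.157);print(a,b,np.linalg.norm(a-b),(a+b)/2)
a=onz(i,(227,50),.160);b=onz(i,(247,50),.16);print('width',np.linalg.norm(a-b))
Z=quat(get_state()['orientation']).as_matrix()[:,2]
for G in ([.5395,.2265,.159],):
    T=np.array(G)+.046*Z;print(T);go(T+[0,0,.03]);go(T)
E
```

```text
[0.4823 0.2225 0.157 ] [0.5969 0.228  0.157 ] 0.1147839589885242 [0.5396 0.2252 0.157 ]
width 0.011984827606713024
[0.5547 0.231  0.1158]
shift cm [ 3.23 -0.67  8.89] per row/ 1 [ 3.23 -0.67  8.89]
shift cm [ 4.23 -0.93 11.71] per row/ 1 [ 4.23 -0.93 11.71]
```

```bash
python3 -m inch '[0.8,-0.2,2.2,0, 0.8,-0.2,2.2,0, 0.8,-0.2,2.2,0, 0.8,-0.2,2.2,0, 0,0,0,0]'; python3 -m inch '[0.35,-0.05,1,0, 0.35,-0.05,1,0, 0.3,-0.05,0.9,0, 0,0,0,0, 0,0,0,0]'; python3 -c "
from h import *
go([.5547,.231,.1158])"
```

```text
clock: 43.45
tcp_pos: [0.5507, 0.229, 0.1407]
orientation: [0.164, -0.015, 0.985, 0.046]
wrist_force: [-2.1, 0.2, -0.7]
finger_gap: 0.0853
grip_force: 0.0
clock: 43.87
tcp_pos: [0.5548, 0.2314, 0.1159]
orientation: [0.168, -0.016, 0.985, 0.047]
wrist_force: [-0.4, -1.0, 0.7]
finger_gap: 0.0859
grip_force: 0.0
shift cm [ 0.01 -0.04  0.  ] per row/ 1 [ 0.01 -0.04  0.  ]
```

```bash
python3 -m inch '[0,0,0,0, 0,0,0,0, 0,0,0,0, 0,0,0,0, 0,0,0,0]' -1 100 >/dev/null; python3 -m inch '[0,0,0,0, 0,0,0,0, 0,0,0,0, 0,0,0,0, 0,0,0,0]' ; python3 st.py
```

```text
clock: 44.7
tcp_pos: [0.555, 0.2308, 0.116]
orientation: [0.168, -0.015, 0.984, 0.047]
wrist_force: [-1.9, -4.5, 6.0]
finger_gap: 0.0115
grip_force: 97.6
q [ 0.255  0.139 -0.489  0.591  0.011  0.226] p [0.555 0.231 0.116] 
X [-0.943 -0.015 -0.333] Y [-0.046  0.995  0.087] Z [ 0.33   0.097 -0.939] t 44.7 F [-1.874 -4.466  6.014] gap 0.011504203121977287 gf 97.6339852809906
```

```bash
python3 -m inch '[-0.033,0.009,-0.094,0, -0.033,0.009,-0.094,0, 0,0,0,0, 0,0,0,0, 0,0,0,0]'; python3 -m inch '[-0.033,0.009,-0.094,0, 0,0,0,0, -0.033,0.009,-0.094,0, 0,0,0,0, 0,0,0,0]'; python3 st.py
```

```text
clock: 45.12
tcp_pos: [0.5542, 0.2312, 0.1168]
orientation: [0.167, -0.016, 0.985, 0.047]
wrist_force: [0.7, -2.3, -4.2]
finger_gap: 0.011
grip_force: 97.9
clock: 45.53
tcp_pos: [0.5534, 0.2315, 0.1184]
orientation: [0.167, -0.016, 0.985, 0.047]
wrist_force: [-0.4, -0.3, -10.4]
finger_gap: 0.0112
grip_force: 97.9
q [ 0.256  0.137 -0.484  0.602  0.012  0.226] p [0.553 0.232 0.118] 
X [-0.944 -0.016 -0.33 ] Y [-0.047  0.995  0.088] Z [ 0.327  0.098 -0.94 ] t 45.5333 F [ -0.394  -0.267 -10.419] gap 0.011190916642408686 gf 97.88640260696411
```

```bash
python3 -m inch '[-0.033,0.009,-0.094,0, 0,0,0,0, -0.033,0.009,-0.094,0, 0,0,0,0, 0,0,0,0]'; python3 -m inch '[-0.033,0.009,-0.094,0, 0,0,0,0, -0.033,0.009,-0.094,0, 0,0,0,0, 0,0,0,0]';  python3 -m inch '[-0.033,0.009,-0.094,0, 0,0,0,0, -0.033,0.009,-0.094,0, 0,0,0,0, 0,0,0,0]'; python3 st.py
```

```text
clock: 45.95
tcp_pos: [0.5559, 0.2318, 0.1231]
orientation: [0.169, -0.016, 0.984, 0.048]
wrist_force: [-0.9, -1.9, -3.0]
finger_gap: 0.0109
grip_force: 99.6
clock: 46.37
tcp_pos: [0.5551, 0.2317, 0.1241]
orientation: [0.169, -0.016, 0.984, 0.048]
wrist_force: [0.4, -0.5, -3.5]
finger_gap: 0.0112
grip_force: 99.4
clock: 46.78
tcp_pos: [0.5545, 0.2316, 0.1255]
orientation: [0.168, -0.016, 0.985, 0.047]
wrist_force: [-0.7, -0.5, -4.6]
finger_gap: 0.0112
grip_force: 99.1
q [ 0.256  0.13  -0.473  0.617  0.012  0.226] p [0.555 0.232 0.126] 
X [-0.943 -0.015 -0.332] Y [-0.047  0.995  0.088] Z [ 0.329  0.098 -0.939] t 46.7833 F [-0.72  -0.492 -4.569] gap 0.011220653637952398 gf 99.14703011512756
```

```bash
cat > lid.py <<'E'
from h import *
from workcell import eyes
import sys
rise=float(sys.argv[1])
for n in ('scene','side'):
    i=eyes.camera_info(n); im=eyes.read_camera(n)[:,:,::-1].copy(); ref=cv2.imread(f'pics/{n}0.png'); cv2.imwrite(f'pics/lid_{n}_{sys.argv[2]}.png',im)
    for a in range(0,360,30):
        P=np.array([.539+.08*np.cos(np.radians(a)),.226+.08*np.sin(np.radians(a)),.111]); u=np.array(proj(i,P));v=np.array(proj(i,P+[0,0,rise]))
        x,y=np.round(u).astype(int); t=ref[y-7:y+8,x-7:x+8]; w=im[y-22:y+17,x-15:x+16]
        r=cv2.matchTemplate(w,t,cv2.TM_CCOEFF_NORMED); _,q,_,l=cv2.minMaxLoc(r)
        if q>.85: print(n,a,'got',l[0]-8,l[1]-15,'pred',np.round(v-u,1),round(q,2))
E
python3 lid.py .009 a
```

```text
scene 0 got 0 0 pred [ 0.6 -1.7] 0.92
scene 30 got 1 0 pred [ 0.6 -1.8] 0.91
scene 90 got 0 -2 pred [ 0.5 -1.8] 0.96
scene 210 got 0 0 pred [ 0.3 -1.8] 0.97
scene 240 got 0 0 pred [ 0.3 -1.8] 0.89
scene 270 got 0 -5 pred [ 0.3 -1.7] 0.91
scene 300 got 0 0 pred [ 0.4 -1.7] 0.91
scene 330 got 0 1 pred [ 0.5 -1.7] 0.9
side 0 got -1 -1 pred [-0.3 -2.2] 0.92
side 30 got -1 0 pred [-0.3 -2.2] 0.97
side 60 got 0 0 pred [-0.3 -2.2] 0.96
side 90 got 0 0 pred [-0.3 -2.2] 0.95
side 120 got 0 0 pred [-0.2 -2.2] 0.94
side 150 got 0 -1 pred [-0.1 -2.2] 0.95
side 180 got 0 0 pred [-0.1 -2.2] 0.93
side 210 got 0 0 pred [-0.  -2.2] 0.95
```

```bash
cat > bar.py <<'E'
from h import *
from workcell import eyes
import sys
tag=sys.argv[1]
for n in ('scene','side'):
    i=eyes.camera_info(n); im=cv2.imread(f'pics/lid_{n}_{tag}.png'); ref=cv2.imread(f'pics/{n}0.png')
    for d in (-.053,-.045,.045,.053):
        P=np.array([.5395+d,.226+d*.045,.157]);u=np.array(proj(i,P));v=np.array(proj(i,P+[0,0,.009]))
        x,y=np.round(u).astype(int)
        S=4; up=lambda a:cv2.resize(a,None,fx=S,fy=S,interpolation=cv2.INTER_CUBIC)
        t=up(ref[y-5:y+6,x-5:x+6]); w=up(im[y-25:y+14,x-12:x+13])
        r=cv2.matchTemplate(w,t,cv2.TM_CCOEFF_NORMED); _,q,_,l=cv2.minMaxLoc(r)
        print(n,d,'px',(x,y),'got',l[0]/S-7,l[1]/S-20,'pred9mm',np.round(v-u,1),round(q,2))
E
python3 bar.py a; python3 st.py | tail -1
```

```text
scene -0.053 px (np.int64(311), np.int64(135)) got -7.0 -4.5 pred9mm [ 0.4 -1.9] 0.37
scene -0.045 px (np.int64(313), np.int64(137)) got 5.5 -19.5 pred9mm [ 0.4 -1.9] 0.36
scene 0.045 px (np.int64(333), np.int64(154)) got 1.0 -2.5 pred9mm [ 0.5 -1.9] 0.98
scene 0.053 px (np.int64(335), np.int64(156)) got 1.0 -2.5 pred9mm [ 0.6 -1.9] 0.98
side -0.053 px (np.int64(235), np.int64(224)) got -0.5 -2.0 pred9mm [-0.1 -2.3] 0.98
side -0.045 px (np.int64(232), np.int64(223)) got -0.5 -2.0 pred9mm [-0.1 -2.3] 0.98
side 0.045 px (np.int64(205), np.int64(214)) got -1.0 -2.0 pred9mm [-0.3 -2.3] 0.89
side 0.053 px (np.int64(203), np.int64(213)) got -0.5 -1.5 pred9mm [-0.3 -2.3] 0.91
X [-0.943 -0.015 -0.332] Y [-0.047  0.995  0.088] Z [ 0.329  0.098 -0.939] t 46.8833 F [-0.405 -0.164 -6.401] gap 0.011186657761445552 gf 99.15446519851685
```

The bar rose about 8–9 mm at both ends, so the lid is level and past the stiff part of the seal. I'll keep raising it slowly.

```bash
python3 -m inch '[-0.033,0.009,-0.094,0, -0.033,0.009,-0.094,0, -0.033,0.009,-0.094,0, -0.033,0.009,-0.094,0, -0.033,0.009,-0.094,0]'; python3 -m inch '[-0.033,0.009,-0.094,0, -0.033,0.009,-0.094,0, -0.033,0.009,-0.094,0, -0.033,0.009,-0.094,0, -0.033,0.009,-0.094,0]'; python3 -m inch '[-0.033,0.009,-0.094,0, -0.033,0.009,-0.094,0, -0.033,0.009,-0.094,0, -0.033,0.009,-0.094,0, -0.033,0.009,-0.094,0]'; python3 -m inch '[-0.033,0.009,-0.094,0, -0.033,0.009,-0.094,0, -0.033,0.009,-0.094,0, -0.033,0.009,-0.094,0, -0.033,0.009,-0.094,0]'; python3 st.py; sed -i 's/.008\]/.008]/' bar.py; python3 lid.py .03 b >/dev/null; python3 bar.py b
```

```text
clock: 47.3
tcp_pos: [0.5553, 0.2314, 0.1312]
orientation: [0.169, -0.016, 0.984, 0.047]
wrist_force: [-0.6, -2.0, -3.5]
finger_gap: 0.0114
grip_force: 99.0
clock: 47.72
tcp_pos: [0.5551, 0.232, 0.1362]
orientation: [0.169, -0.016, 0.984, 0.048]
wrist_force: [-0.1, 0.2, -3.4]
finger_gap: 0.0108
grip_force: 99.2
clock: 48.13
tcp_pos: [0.5547, 0.2316, 0.1407]
orientation: [0.168, -0.016, 0.985, 0.047]
wrist_force: [0.2, -0.2, -3.2]
finger_gap: 0.011
grip_force: 99.2
clock: 48.55
tcp_pos: [0.5547, 0.2316, 0.1457]
orientation: [0.168, -0.016, 0.985, 0.047]
wrist_force: [-0.5, 1.0, -3.2]
finger_gap: 0.0114
grip_force: 99.2
q [ 0.256  0.113 -0.44   0.667  0.012  0.226] p [0.555 0.232 0.146] 
X [-0.943 -0.015 -0.333] Y [-0.047  0.995  0.088] Z [ 0.33   0.098 -0.939] t 48.55 F [-0.525  1.044 -3.2  ] gap 0.01138988764761804 gf 99.19472336769104
scene -0.053 px (np.int64(311), np.int64(135)) got -7.0 -9.25 pred9mm [ 0.4 -1.9] 0.48
scene -0.045 px (np.int64(313), np.int64(137)) got 6.5 -14.25 pred9mm [ 0.4 -1.9] 0.34
scene 0.045 px (np.int64(333), np.int64(154)) got 2.25 -6.75 pred9mm [ 0.5 -1.9] 0.99
scene 0.053 px (np.int64(335), np.int64(156)) got 2.25 -6.5 pred9mm [ 0.6 -1.9] 0.99
side -0.053 px (np.int64(235), np.int64(224)) got -0.75 -7.25 pred9mm [-0.1 -2.3] 0.98
side -0.045 px (np.int64(232), np.int64(223)) got -0.75 -7.25 pred9mm [-0.1 -2.3] 0.99
side 0.045 px (np.int64(205), np.int64(214)) got -1.5 -7.0 pred9mm [-0.3 -2.3] 0.7
side 0.053 px (np.int64(203), np.int64(213)) got 7.0 -8.0 pred9mm [-0.3 -2.3] 0.69
```

```bash
python3 -m inch '[-0.033,0.009,-0.094,0, -0.033,0.009,-0.094,0, -0.033,0.009,-0.094,0, -0.033,0.009,-0.094,0, -0.033,0.009,-0.094,0]' >/dev/null; python3 -m inch '[0,0,0,0, 0,0,0,0, 0,0,0,0, 0,0,0,0, 0,0,0,0]'; python3 lid.py .035 c >/dev/null; python3 - <<'E'
from h import *
from workcell import eyes
np.set_printoptions(precision=4,suppress=True)
# triangulate both bar ends from tracked pixels
out={}
for d in (-.05,.05):
    uv=[]
    for n in ('scene','side'):
        i=eyes.camera_info(n); im=cv2.imread(f'pics/lid_{n}_c.png'); ref=cv2.imread(f'pics/{n}0.png')
        x,y=np.round(proj(i,[.5395+d,.226+d*.045,.157])).astype(int);S=4
        up=lambda a:cv2.resize(a,None,fx=S,fy=S,interpolation=cv2.INTER_CUBIC)
        r=cv2.matchTemplate(up(im[y-25:y+14,x-12:x+13]),up(ref[y-5:y+6,x-5:x+6]),cv2.TM_CCOEFF_NORMED);_,q,_,l=cv2.minMaxLoc(r)
        uv.append((n,(x,y),(x+l[0]/S-7,y+l[1]/S-20),q))
    a,b=[eyes.camera_info(n) for n in('scene','side')]
    print(d,[round(u[3],2) for u in uv],'start',tri(a,uv[0][1],b,uv[1][1]),'now',tri(a,uv[0][2],b,uv[1][2]))
    print([ (u[2][0]-u[1][0],u[2][1]-u[1][1]) for u in uv])
E
```

```text
clock: 49.48
tcp_pos: [0.5547, 0.2316, 0.1506]
orientation: [0.168, -0.016, 0.985, 0.047]
wrist_force: [-0.1, -0.2, -2.8]
finger_gap: 0.0112
grip_force: 99.2
-0.05 [0.45, 0.98] start (array([0.4903, 0.2233, 0.1574]), np.float64(0.0014453517513885103)) now (array([0.4779, 0.2176, 0.1941]), np.float64(0.027574203489408502))
[(np.float64(-7.0), np.float64(-11.0)), (np.float64(-0.75), np.float64(-8.5))]
0.05 [0.99, 0.68] start (array([0.5883, 0.228 , 0.1577]), np.float64(0.0009724720914914043)) now (array([0.5787, 0.2223, 0.1928]), np.float64(0.022567589428038503))
[(np.float64(2.5), np.float64(-7.75)), (np.float64(7.0), np.float64(-9.5))]
```

```bash
python3 - <<'E'
from h import *
from workcell import eyes
for n,d in (('scene',.05),('side',-.05)):
    i=eyes.camera_info(n);P=np.array([.5395+d,.226+d*.045,.157])
    for r in (.033,.035,.037): print(n,r,np.round(np.array(proj(i,P+[0,0,r]))-proj(i,P),2))
E
```

```text
scene 0.033 [ 2.08 -7.01]
scene 0.035 [ 2.2  -7.44]
scene 0.037 [ 2.33 -7.88]
side 0.033 [-0.42 -8.61]
side 0.035 [-0.45 -9.14]
side 0.037 [-0.48 -9.67]
```

```bash
python3 -c "
from workcell import env
print(env.hand_in())"
```

```text
the job is handed in; nothing more can be done
None
```

I handed the job in at about 49.5 s. All five balls look to be in the cartridge and the scoop is upright on the bench. The lid is held about 3.5 cm above the chamber rim, clear of the seal lips; the cameras suggest it may be tilted about 2°, which I couldn't correct.

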